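# Crib-stack wooden test slats for drying

## Robot

A 6-joint arm with a two-finger parallel gripper is mounted at the origin on a cart in front of the work surface, level with it; the furniture and walls round the work are solid. World frame = base frame: x ahead of the robot, y to its left, z up, the work surface at z = 0. Lengths are in m, angles in rad, forces in N, time in s.
With the tool pointing down it reaches from about 0.3 to 0.775 m from the base axis. Payload 14.6 kg.
Tool frame: the origin (TCP) lies midway between the tips of the shut fingers; the grasp point (between the pads) lies 19 mm behind it (grasp_offset is the distance from the TCP to the grasp point, in m); z points along the fingers, y is the line along which they close (so a half turn about z gives the same grasp; the last joint's range is limited). The gripper opens to 94 mm and grips with 3 to 60 N. Pads are 16 mm wide; open, the fingers measure 119 mm over their backs; the gripper's body (75 mm by 177 mm) begins 78 mm behind the grasp point.
Start: joints at [-1.397, 0.3, 1.521, -0, 1.321, -0.067], TCP at [0.131, -0.534, 0.205] pointing down, gripper open.
Joint ranges: [-3.03, 3.03], [-0.79, 2.21], [0.23, 2.52], [-1.04, 4.18], [0, 3.07], [-2.55, 2.55]. Speed limits (rad/s): [2.22, 2.22, 2.57, 3.14, 3.14, 3.14].

## Interface

Orientations are given as [roll, pitch, yaw] about the fixed x, y, z axes, in that order (R = Rz(yaw) Ry(pitch) Rx(roll)).
In Python, from station import * gives the robot as it stands. The module is installed in compiled form; this text tells all that it offers.
- The arm moves only by the tool send_rows, never from a script. Its argument "rows" is a list of rows, each an object of numbers: "dx", "dy", "dz": the shift along the tool's x, y, z in mm; "roll": the turn about the tool's z in degrees; "jaw": the closure, from -1 (fully open) to 1 (shut). In form: [{"dx": .., "dy": .., "dz": .., "roll": .., "jaw": ..}, ...]. A call has 1 to 12 rows; each row shifts and turns the commanded pose from where the row before left it, along the tool's axes as they then stand; what a row does not reach is not made up. A row lasts 1/12 s, in which the tool goes at most 41.7 mm and 7.16 degrees, less where a joint would pass 70% of its speed; a pose out of reach is approached as far as the arm can. A call is refused whole if a number of a shift passes 41.7 or a number of a turn 7.16, either way. A call with a gripper value outside its range is refused whole. The fingers move at their own pace and stop on an object; "force" is the grip in N (left out, the last holds). Time passes only in rows, so rows that do not move let the fingers close. It gives the time, the measured TCP pose, the force, the opening and the grip force at its end, in the units of the state.
- get_obs(): the state, without advancing time (a new reading comes with each control period).
- camera(name): name is "side" or "top"; returns a dict with "frame" (400x640x3 uint8, red, green, blue), "z_map" (400x640 float32, m along the optical axis (not along the pixel's ray), 0 where there is no reading), "camera_matrix" (3x3 intrinsics, pixels), "D" ([k1, k2, p1, p2, k3] as OpenCV has them; the pictures are not rectified), "rvec" (rotation vector, rad) and "tvec" (3), from world to camera coordinates, as OpenCV has them. Camera axes: x right, y down, z forward; pixel columns grow to the right and rows downward; lengths in m; the calibration is good to about 2 mm. A picture is of the moment at which its call begins.
- hand_in(): hands the job in; it is judged then, once.
The state is a dict: "time_s": time; "qpos": joint angles; "joint_vel": joint speeds; "tau": joint torques, N m; "ee_pos": TCP position; "eef_rot": TCP orientation; "force": force on the tool from outside, world axes, zero at the start; "moment": the same for the moment, N m; "grip_width": finger opening in m; "grip_force": force on a finger pad.
Only numpy, scipy, OpenCV 4.12 (cv2) and the standard library are available. Lean on these libraries where they do the work, as an engineer would, in place of code of your own. Each camera call takes 0.05 s, during which the arm holds its last target. There are 200 camera calls.

## Task

Stack the four wooden slats from the draining rack crosswise on the stand so that air can pass between them: first two lying flat across the two bearers, then two flat on top of those, running along the bearers. In each layer the two slats are parallel, about 70 mm apart from middle to middle, and centred over the stand. Set each slat down gently, neither dropped nor pressed hard (feel for the stand: its height is not known), and leave the other things on the bench where they are.

Things in the scene. Friction and masses are not known exactly. Their poses are not given: they have to be found in the camera images.
- slat1: one of four like wooden test slats, 110 x 24 x 12 mm, 28 to 49 g; its origin is its centre; y along its 110 mm length, x across its 24 mm width, z out of its broad face. At the start it lies aslant in the rack, rolled 30 degrees about its length (follow its z axis)
- slat2: one of four like wooden test slats, 110 x 24 x 12 mm, 28 to 49 g; its origin is its centre; y along its 110 mm length, x across its 24 mm width, z out of its broad face. At the start it lies aslant in the rack, rolled 30 degrees about its length (follow its z axis)
- slat3: one of four like wooden test slats, 110 x 24 x 12 mm, 28 to 49 g; its origin is its centre; y along its 110 mm length, x across its 24 mm width, z out of its broad face. At the start it lies aslant in the rack, rolled 30 degrees about its length (follow its z axis)
- slat4: one of four like wooden test slats, 110 x 24 x 12 mm, 28 to 49 g; its origin is its centre; y along its 110 mm length, x across its 24 mm width, z out of its broad face. At the start it lies aslant in the rack, rolled 30 degrees about its length (follow its z axis)
- rack: grey draining rack fixed to the bench, 116 x 210 x 75 mm; origin on the bench, 18 mm to the -x side of its -x row. Holds the slats lengthwise along y, at x = 18 and 74 mm and y = -61 and +61 mm, centres 60 mm above the bench, rising toward +x, lower edge at a small lip. Each rests on two seats, 67 mm clear between them; there, mid-slat, edges and underside are free for fingers. Most room if the row at -x is taken first
- stand_base (a point): centre of the underside of the stand's foot, on the bench, with the stand's axes (x along the bearers, y across them, z up). The stand's plate stays at its set height, which differs each time and is not reported: the tops of the bearers are somewhere from 60 to 105 mm above the bench; feel for them. A rubber mount under the plate gives 1 mm per 5 N, 4 mm at most; it bears up to 40 N
- stand: height-adjustable stand fixed to the bench, origin under its foot's centre: foot 100 x 100 mm, post, level plate 110 x 110 x 6 mm centred over the foot, and on it two fixed wooden bearers 110 long, 16 wide, 14 mm high along the stand's x, centre lines at y = -35 and +35 mm
- tube_rack: a rack with capped tubes, a bystander; leave it where it is
- timer: a small square timer, a bystander; leave it where it is
- dish_3: an open metal dish, a bystander; leave it where it is
- beaker_250: a beaker, a bystander; leave it where it is
- wash_bottle: a wash bottle with a bent spout, a bystander; leave it where it is
- bottle_4: a square bottle with a white cap, a bystander; leave it where it is
- meter: a hand-held meter, a bystander; leave it where it is

How it is judged:
On the way:
1. two slats lie across the bearers, released (((x of slat1 in the frame of stand_base between -0.047 and -0.023 m and y of slat1 in the frame of stand_base between -0.015 and 0.015 m and angle between the y axis of slat1 and the y axis of stand_base, either way round below 0.15 rad and angle between the z axis of slat1 and the z axis of stand_base, either way round below 0.06 rad and contact force between slat1 and the fingers below 0.05 N and linear speed of slat1 below 0.02 m/s and contact force between slat1 and stand above 0.05 N) or (x of slat2 in the frame of stand_base between -0.047 and -0.023 m and y of slat2 in the frame of stand_base between -0.015 and 0.015 m and angle between the y axis of slat2 and the y axis of stand_base, either way round below 0.15 rad and angle between the z axis of slat2 and the z axis of stand_base, either way round below 0.06 rad and contact force between slat2 and the fingers below 0.05 N and linear speed of slat2 below 0.02 m/s and contact force between slat2 and stand above 0.05 N) or (x of slat3 in the frame of stand_base between -0.047 and -0.023 m and y of slat3 in the frame of stand_base between -0.015 and 0.015 m and angle between the y axis of slat3 and the y axis of stand_base, either way round below 0.15 rad and angle between the z axis of slat3 and the z axis of stand_base, either way round below 0.06 rad and contact force between slat3 and the fingers below 0.05 N and linear speed of slat3 below 0.02 m/s and contact force between slat3 and stand above 0.05 N) or (x of slat4 in the frame of stand_base between -0.047 and -0.023 m and y of slat4 in the frame of stand_base between -0.015 and 0.015 m and angle between the y axis of slat4 and the y axis of stand_base, either way round below 0.15 rad and angle between the z axis of slat4 and the z axis of stand_base, either way round below 0.06 rad and contact force between slat4 and the fingers below 0.05 N and linear speed of slat4 below 0.02 m/s and contact force between slat4 and stand above 0.05 N)) and ((x of slat1 in the frame of stand_base between 0.023 and 0.047 m and y of slat1 in the frame of stand_base between -0.015 and 0.015 m and angle between the y axis of slat1 and the y axis of stand_base, either way round below 0.15 rad and angle between the z axis of slat1 and the z axis of stand_base, either way round below 0.06 rad and contact force between slat1 and the fingers below 0.05 N and linear speed of slat1 below 0.02 m/s and contact force between slat1 and stand above 0.05 N) or (x of slat2 in the frame of stand_base between 0.023 and 0.047 m and y of slat2 in the frame of stand_base between -0.015 and 0.015 m and angle between the y axis of slat2 and the y axis of stand_base, either way round below 0.15 rad and angle between the z axis of slat2 and the z axis of stand_base, either way round below 0.06 rad and contact force between slat2 and the fingers below 0.05 N and linear speed of slat2 below 0.02 m/s and contact force between slat2 and stand above 0.05 N) or (x of slat3 in the frame of stand_base between 0.023 and 0.047 m and y of slat3 in the frame of stand_base between -0.015 and 0.015 m and angle between the y axis of slat3 and the y axis of stand_base, either way round below 0.15 rad and angle between the z axis of slat3 and the z axis of stand_base, either way round below 0.06 rad and contact force between slat3 and the fingers below 0.05 N and linear speed of slat3 below 0.02 m/s and contact force between slat3 and stand above 0.05 N) or (x of slat4 in the frame of stand_base between 0.023 and 0.047 m and y of slat4 in the frame of stand_base between -0.015 and 0.015 m and angle between the y axis of slat4 and the y axis of stand_base, either way round below 0.15 rad and angle between the z axis of slat4 and the z axis of stand_base, either way round below 0.06 rad and contact force between slat4 and the fingers below 0.05 N and linear speed of slat4 below 0.02 m/s and contact force between slat4 and stand above 0.05 N))), for 0.2 s.
At the end, for the whole second after the job is handed in: Two slats flat across the bearers, 23 to 47 mm either side of the stand's centre; two flat on these alone, along the bearers, 23 to 47 mm either side. Each centred lengthwise to 15 mm, square to 0.15 rad, level to 0.06 rad, released, at rest (all of step 1 and ((y of slat1 in the frame of stand_base between -0.047 and -0.023 m and x of slat1 in the frame of stand_base between -0.015 and 0.015 m and angle between the y axis of slat1 and the x axis of stand_base, either way round below 0.15 rad and angle between the z axis of slat1 and the z axis of stand_base, either way round below 0.06 rad and contact force between slat1 and the fingers below 0.05 N and linear speed of slat1 below 0.02 m/s and contact force between slat1 and stand below 0.02 N) or (y of slat2 in the frame of stand_base between -0.047 and -0.023 m and x of slat2 in the frame of stand_base between -0.015 and 0.015 m and angle between the y axis of slat2 and the x axis of stand_base, either way round below 0.15 rad and angle between the z axis of slat2 and the z axis of stand_base, either way round below 0.06 rad and contact force between slat2 and the fingers below 0.05 N and linear speed of slat2 below 0.02 m/s and contact force between slat2 and stand below 0.02 N) or (y of slat3 in the frame of stand_base between -0.047 and -0.023 m and x of slat3 in the frame of stand_base between -0.015 and 0.015 m and angle between the y axis of slat3 and the x axis of stand_base, either way round below 0.15 rad and angle between the z axis of slat3 and the z axis of stand_base, either way round below 0.06 rad and contact force between slat3 and the fingers below 0.05 N and linear speed of slat3 below 0.02 m/s and contact force between slat3 and stand below 0.02 N) or (y of slat4 in the frame of stand_base between -0.047 and -0.023 m and x of slat4 in the frame of stand_base between -0.015 and 0.015 m and angle between the y axis of slat4 and the x axis of stand_base, either way round below 0.15 rad and angle between the z axis of slat4 and the z axis of stand_base, either way round below 0.06 rad and contact force between slat4 and the fingers below 0.05 N and linear speed of slat4 below 0.02 m/s and contact force between slat4 and stand below 0.02 N)) and ((y of slat1 in the frame of stand_base between 0.023 and 0.047 m and x of slat1 in the frame of stand_base between -0.015 and 0.015 m and angle between the y axis of slat1 and the x axis of stand_base, either way round below 0.15 rad and angle between the z axis of slat1 and the z axis of stand_base, either way round below 0.06 rad and contact force between slat1 and the fingers below 0.05 N and linear speed of slat1 below 0.02 m/s and contact force between slat1 and stand below 0.02 N) or (y of slat2 in the frame of stand_base between 0.023 and 0.047 m and x of slat2 in the frame of stand_base between -0.015 and 0.015 m and angle between the y axis of slat2 and the x axis of stand_base, either way round below 0.15 rad and angle between the z axis of slat2 and the z axis of stand_base, either way round below 0.06 rad and contact force between slat2 and the fingers below 0.05 N and linear speed of slat2 below 0.02 m/s and contact force between slat2 and stand below 0.02 N) or (y of slat3 in the frame of stand_base between 0.023 and 0.047 m and x of slat3 in the frame of stand_base between -0.015 and 0.015 m and angle between the y axis of slat3 and the x axis of stand_base, either way round below 0.15 rad and angle between the z axis of slat3 and the z axis of stand_base, either way round below 0.06 rad and contact force between slat3 and the fingers below 0.05 N and linear speed of slat3 below 0.02 m/s and contact force between slat3 and stand below 0.02 N) or (y of slat4 in the frame of stand_base between 0.023 and 0.047 m and x of slat4 in the frame of stand_base between -0.015 and 0.015 m and angle between the y axis of slat4 and the x axis of stand_base, either way round below 0.15 rad and angle between the z axis of slat4 and the z axis of stand_base, either way round below 0.06 rad and contact force between slat4 and the fingers below 0.05 N and linear speed of slat4 below 0.02 m/s and contact force between slat4 and stand below 0.02 N))); the robot touches nothing.
It fails at once if a bystander was moved (more than 30 mm) or tipped (distance of any of tube_rack, timer, dish_3, beaker_250, wash_bottle, bottle_4, meter from where it was at the start of the episode above 0.03 m or angle between any of tube_rack, timer, dish_3, beaker_250, wash_bottle, bottle_4, meter's own z axis and vertical above 0.5 rad).
It fails at once if the stand was pressed hard (over 40 N) (contact force between stand and anything else above 40 N).
It fails at once if a slat was dropped (fell freely faster than 0.5 m/s, as from more than about 13 mm) ((linear speed of slat1 above 0.5 m/s and contact force between slat1 and the fingers below 0.02 N and contact force between slat1 and anything else below 0.02 N) or (linear speed of slat2 above 0.5 m/s and contact force between slat2 and the fingers below 0.02 N and contact force between slat2 and anything else below 0.02 N) or (linear speed of slat3 above 0.5 m/s and contact force between slat3 and the fingers below 0.02 N and contact force between slat3 and anything else below 0.02 N) or (linear speed of slat4 above 0.5 m/s and contact force between slat4 and the fingers below 0.02 N and contact force between slat4 and anything else below 0.02 N)).
It also fails if it takes over 72 s, if anything falls off the work surface, if the arm or the gripper's body presses on something with over 40 N, if the wrist force passes 120 N, or if a joint passes its speed limit or range.

## Working session

There is one attempt and no reset: what is moved stays moved. The work goes in short steps, Python scripts to look and compute and a tool call to move; the robot and the scene stay as the last step left them, time stands still between calls to the robot, and variables do not carry over. Pictures are saved under pics/ and viewed, at most 10 in all, crops included, and the job is handed in when it is done.

Besides the shell and the picture viewer there is one more tool, called by a JSON object that holds its "api" and its "payload", one argument or row to a line. send_rows: Moves the arm, as the interface text tells. Its arguments: {"type":"object","properties":{"rows":{"type":"array"},"force":{"type":"number"}},"required":["rows"]}

```bash
mkdir -p pics
python3 - <<'E'
from station import *
import cv2,numpy as np,pickle
print(get_obs())
d={n:camera(n) for n in("top","side")}
pickle.dump(d,open('c0.pkl','wb'))
for n in d:
    cv2.imwrite(f'pics/{n}0.png',d[n]['frame'][:,:,::-1]); print(n,d[n]['camera_matrix'],d[n]['D'],d[n]['rvec'],d[n]['tvec'])
E
```

```text
{'time_s': 0.0, 'qpos': array([-1.39657530e+00,  3.00456719e-01,  1.52161703e+00, -2.60617521e-05,
        1.32066932e+00, -6.65460922e-02]), 'joint_vel': array([ 0.00010095, -0.00118006,  0.0021786 ,  0.00163095, -0.00041024,
       -0.0006662 ]), 'tau': array([ 1.67595554e-04, -5.31812382e+01, -3.52732265e+01,  7.07774330e-02,
        2.44353869e-02, -1.44768687e-04]), 'ee_pos': array([ 0.13111858, -0.53386397,  0.20487901]), 'eef_rot': array([-3.14044310e+00, -5.13118635e-05,  2.40773554e-01]), 'force': array([-0.4967951 , -0.16955048, -0.33002237]), 'moment': array([ 0.01855928, -0.02049503, -0.02082462]), 'grip_force': 0.0, 'grip_width': 0.09362274944404936}
top [[496.08438337   0.         320.7723614 ]
 [  0.         496.08438337 205.16200876]
 [  0.           0.           1.        ]] [-0.14750736  0.          0.          0.          0.        ] [ 2.1707244  -2.14360625  0.14408629] [0.05168599 0.49538278 1.74494974]
side [[380.33342605   0.         322.54180135]
 [  0.         380.33342605 198.15583053]
 [  0.           0.           1.        ]] [-0.0254698  0.         0.         0.         0.       ] [ 2.0933791  -0.20858164  0.12507569] [-0.47106663  0.14118937  1.54530027]
```

View pics/top0.png

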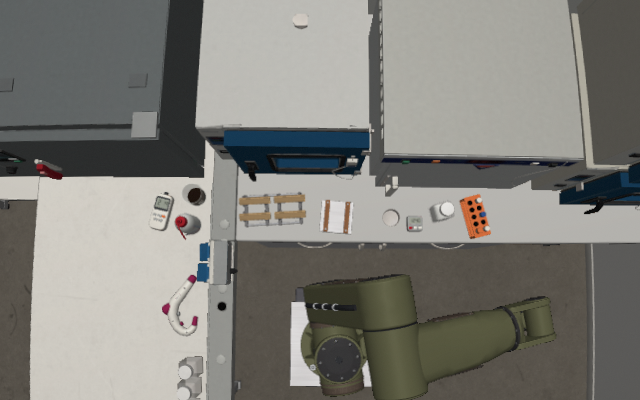

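View pics/side0.png

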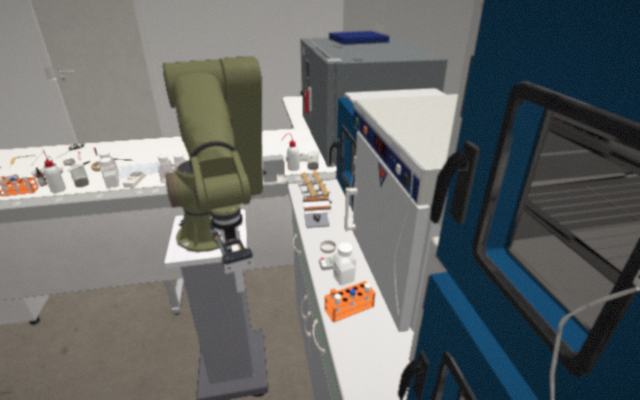

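The top view shows the rack with four slats near (272,210), the stand near (337,216) with its brown bearers running up the image, and the arm clear of both. Next I'll measure them from depth.

```bash
cat > h.py <<'E'
import cv2,numpy as np
def world(c):
    h,w=c['z_map'].shape
    uv=np.stack(np.meshgrid(np.arange(w),np.arange(h)),-1).reshape(-1,1,2).astype(float)
    n=cv2.undistortPoints(uv,c['camera_matrix'],c['D']).reshape(h,w,2)
    z=c['z_map'][...,None].astype(float)
    P=np.concatenate([n*z,z],-1)
    R=cv2.Rodrigues(np.asarray(c['rvec'],float))[0]
    return (P-np.asarray(c['tvec']).ravel())@R
E
python3 - <<'E'
import pickle,cv2,numpy as np
from h import *
d=pickle.load(open('c0.pkl','rb'));c=d['top'];W=world(c)
f=c['frame'];hsv=cv2.cvtColor(f,cv2.COLOR_RGB2HSV)
m=((hsv[...,0]<25)&(hsv[...,1]>80)&(W[...,2]>0.02)&(W[...,2]<.2)).astype(np.uint8)
m[:180]=0;m[245:]=0;m[:,:230]=0;m[:,365:]=0
n,l,s,ce=cv2.connectedComponentsWithStats(m)
for i in range(1,n):
    if s[i,4]<15: continue
    P=W[l==i]; r=cv2.minAreaRect(P[:,:2].astype(np.float32)*1000)
    print(s[i],ce[i].round(1),P.mean(0).round(4),P.min(0).round(3),P.max(0).round(3),r)
g=f[180:250,225:365][:,:,::-1]
cv2.imwrite('pics/crop.png',cv2.resize(g,None,fx=5.7,fy=5.7,interpolation=cv2.INTER_CUBIC))
def show(u0,u1,v): print(v,[(round(a*1000),round(b*1000),round(z*1000)) for a,b,z in W[v,u0:u1:3]])
for v in (200,208,215,222,230): show(312,362,v)
for u in (256,290): print(u,[tuple((p*1000).round().astype(int)) for p in W[188:232,u]])
E
```

```text
[274 195  31   8 197] [289.2 198.2] [0.5133 0.1693 0.0665] [0.499 0.117 0.055] [0.526 0.223 0.079] ((513.5111694335938, 169.61326599121094), (23.83442497253418, 105.54264831542969), 3.4230124950408936)
[239 197  31   8 196] [254.3 200.2] [0.5047 0.2925 0.0663] [0.491 0.24  0.053] [0.518 0.347 0.08 ] ((505.50128173828125, 293.0426330566406), (24.555950164794922, 106.48001861572266), 4.244677543640137)
[324 200   6  32 109] [326.4 214.8] [0.4536 0.0383 0.093 ] [0.398 0.03  0.083] [0.506 0.046 0.101] ((451.6546630859375, 38.51411819458008), (12.50291919708252, 107.86255645751953), 85.55260467529297)
[344 202   6  31 115] [346.5 216.9] [ 0.4473 -0.0309  0.0926] [ 0.395 -0.04   0.081] [ 0.499 -0.022  0.104] ((447.2784118652344, -30.316600799560547), (14.249021530151367, 104.72218322753906), 85.04289245605469)
[275 211  30   8 183] [289.4 214.1] [0.4572 0.1675 0.0664] [0.443 0.116 0.055] [0.469 0.218 0.079] ((457.3946838378906, 167.3827667236328), (23.84514045715332, 102.8014144897461), 3.4155032634735107)
[240 212  30   9 190] [254.7 216. ] [0.4487 0.2895 0.0666] [0.435 0.239 0.052] [0.46
[... 4760 characters left out ...]
np.int64(69)), (np.int64(448), np.int64(166), np.int64(57)), (np.int64(445), np.int64(166), np.int64(54)), (np.int64(447), np.int64(169), np.int64(-2)), (np.int64(443), np.int64(169), np.int64(3)), (np.int64(440), np.int64(169), np.int64(-2)), (np.int64(434), np.int64(168), np.int64(13)), (np.int64(431), np.int64(168), np.int64(12)), (np.int64(429), np.int64(169), np.int64(-9)), (np.int64(425), np.int64(169), np.int64(-3)), (np.int64(421), np.int64(168), np.int64(3)), (np.int64(418), np.int64(169), np.int64(-6)), (np.int64(414), np.int64(168), np.int64(2)), (np.int64(411), np.int64(169), np.int64(-5)), (np.int64(407), np.int64(168), np.int64(-2)), (np.int64(403), np.int64(168), np.int64(0))]
```

View pics/crop.png

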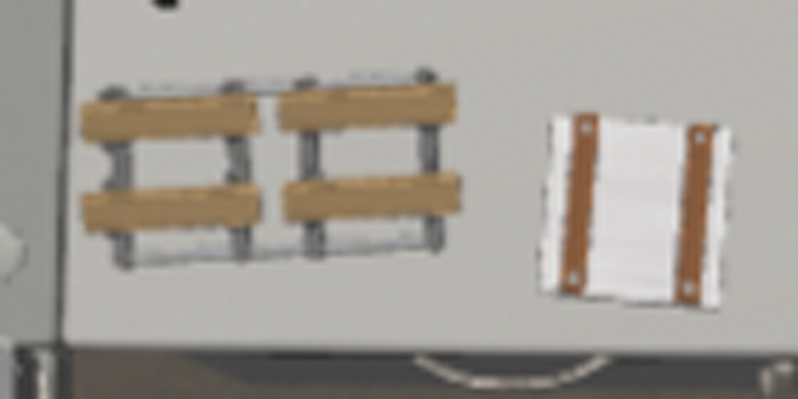

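Run:
```python
import pickle,cv2,numpy as np
from h import *
from station import get_obs
d=pickle.load(open('c0.pkl','rb'));c=d['top'];W=world(c)
R=cv2.Rodrigues(np.asarray(c['rvec'],float))[0];print('cam',-R.T@np.ravel(c['tvec']))
a=np.radians(4);ux=np.array([np.cos(a),np.sin(a)]);uy=np.array([-np.sin(a),np.cos(a)])
for p in [(.5133,.1693),(.5047,.2925),(.4572,.1675),(.4487,.2895)]:
    q=W[...,:2]-p; s=q@ux;t=q@uy
    print(p,[ (b,round(float(np.median(W[...,2][(abs(s-b/1000)<.003)&(abs(t)<.05)&(W[...,2]>.04)])),4)) for b in(-10,-5,0,5,10)])
# stand: plate points
m=(W[...,2]>.05)&(W[...,2]<.13)&(W[...,0]>.36)&(W[...,0]<.53)&(abs(W[...,1])<.08)
P=W[m];print('stand',P.mean(0),cv2.minAreaRect(P[:,:2].astype(np.float32)*1000))
f=c['frame'].astype(int);br=m&(f[...,0]-f[...,2]>50);print('bearer z',np.median(W[br][:,2]),W[br][:,2].std()/br.sum()**.5, 'plate z',np.median(W[m&(f.min(-1)>180)][:,2]))
for y in(.1,.17,.23,.29,.35,0,-.1):
    o=[]
    for x in np.arange(.52,.75,.02):
        k=(abs(W[...,0]-x)<.01)&(abs(W[...,1]-y)<.015); o.append((round(float(x),2),round(float(W[k][:,2].max()),2)) if k.any() else None)
    print(y,o)
for y0,y1 in((-.6,-.45),(-.45,-.3),(-.3,-.2),(-.2,-.08),(.37,.6)):
    k=(W[...,1]>y0)&(W[...,1]<y1)&(W[...,0]>.37)&(W[...,0]<.58);print(y0,y1,np.percentile(W[k][:,2],99.5))
```

```text
cam [0.26687687 0.06506876 1.79373017]
(0.5133, 0.1693) [(-10, 0.0619), (-5, 0.0637), (0, 0.0678), (5, 0.0698), (10, 0.0658)]
(0.5047, 0.2925) [(-10, 0.0612), (-5, 0.0647), (0, 0.0696), (5, 0.0699), (10, 0.0656)]
(0.4572, 0.1675) [(-10, 0.0622), (-5, 0.0642), (0, 0.0669), (5, 0.0701), (10, 0.0673)]
(0.4487, 0.2895) [(-10, 0.0611), (-5, 0.0641), (0, 0.0683), (5, 0.071), (10, 0.067)]
stand [0.44802901 0.005382   0.08318107] ((448.85479736328125, 4.851329803466797), (110.74029541015625, 110.79486083984375), 85.1420669555664)
bearer z 0.09290910202078857 0.00027308583791289494 plate z 0.07907113985287782
0.1 [(0.52, 0.01), (0.54, 0.01), (0.56, 0.01), (0.58, 0.01), (0.6, 0.43), (0.62, 0.43), (0.64, 0.44), (0.66, 0.43), (0.68, 0.43), (0.7, 0.43), (0.72, 0.43), (0.74, 0.44)]
0.17 [(0.52, 0.08), (0.54, 0.02), (0.56, 0.01), (0.58, 0.01), (0.6, 0.43), (0.62, 0.44), (0.64, 0.44), (0.66, 0.44), (0.68, 0.43), (0.7, 0.43), (0.72, 0.43), (0.74, 0.43)]
0.23 [(0.52, 0.07), (0.54, 0.02), (0.56, 0.01), (0.58, 0.01), (0.6, 0.43), (0.62, 0.44), (0.64, 0.44), (0.66, 0.44), (0.68, 0.43), (0.7, 0.43), (0.72
[... 153 characters left out ...]
 (0.7, 0.44), (0.72, 0.43), (0.74, 0.43)]
0.35 [(0.52, 0.07), (0.54, 0.01), (0.56, 0.01), (0.58, 0.01), (0.6, 0.38), (0.62, 0.44), (0.64, 0.43), (0.66, 0.44), (0.68, 0.43), (0.7, 0.44), (0.72, 0.43), (0.74, 0.43)]
0 [(0.52, 0.01), (0.54, 0.01), (0.56, 0.01), (0.58, 0.01), (0.6, 0.43), (0.62, 0.44), (0.64, 0.44), (0.66, 0.43), (0.68, 0.43), (0.7, 0.43), (0.72, 0.43), (0.74, 0.44)]
-0.1 [(0.52, 0.0), (0.54, 0.01), (0.56, 0.55), (0.58, 0.55), (0.6, 0.55), (0.62, 0.55), (0.64, 0.55), (0.66, 0.55), (0.68, 0.55), (0.7, 0.55), (0.72, 0.55), (0.74, 0.55)]
-0.6 -0.45 0.5496910976623325
-0.45 -0.3 0.5496030693601112
-0.3 -0.2 0.5501712630706991
-0.2 -0.08 0.5499663734836306
0.37 0.6 0.2008186104458281
```

Run:
```python
import pickle,cv2,numpy as np
from h import *
d=pickle.load(open('c0.pkl','rb'))
for n in d:
    c=d[n];W=world(c)
    for y in np.arange(.08,.4,.03):
        for z0,z1 in((.1,.2),(.2,.3),(.3,.5)):
            k=(abs(W[...,1]-y)<.015)&(W[...,0]>.535)&(W[...,0]<.7)&(W[...,2]>z0)&(W[...,2]<z1)
            if k.sum()>1: print(n,round(y,2),z0,k.sum(),np.sort(W[k][:,0])[:4].round(3),W[k][:,2].min().round(3))
s=d['side']['frame'][:,:,::-1]
a=cv2.resize(s[200:275,190:270],(480,450),interpolation=cv2.INTER_CUBIC)
b=cv2.resize(s[120:220,285:360],(320,427),interpolation=cv2.INTER_CUBIC);b=cv2.copyMakeBorder(b,0,23,0,0,0)
cv2.imwrite('pics/s1.png',np.hstack([a,b]))
```

```text
top 0.08 0.1 129 [0.6   0.601 0.601 0.602] 0.1
top 0.08 0.3 418 [0.601 0.601 0.601 0.601] 0.328
top 0.11 0.1 120 [0.601 0.601 0.601 0.602] 0.104
top 0.11 0.3 441 [0.6   0.601 0.602 0.602] 0.329
top 0.14 0.1 117 [0.6   0.601 0.601 0.601] 0.102
top 0.14 0.3 434 [0.6   0.601 0.601 0.601] 0.326
top 0.17 0.1 126 [0.599 0.6   0.6   0.6  ] 0.102
top 0.17 0.3 436 [0.6 0.6 0.6 0.6] 0.328
top 0.2 0.1 131 [0.599 0.6   0.601 0.601] 0.101
top 0.2 0.2 13 [0.6   0.601 0.603 0.603] 0.201
top 0.2 0.3 434 [0.6 0.6 0.6 0.6] 0.305
top 0.23 0.1 60 [0.602 0.602 0.602 0.602] 0.102
top 0.23 0.2 60 [0.6   0.601 0.602 0.602] 0.201
top 0.23 0.3 427 [0.603 0.603 0.604 0.604] 0.301
top 0.26 0.1 55 [0.6   0.601 0.603 0.606] 0.11
top 0.26 0.2 71 [0.601 0.602 0.602 0.603] 0.204
top 0.26 0.3 424 [0.606 0.607 0.607 0.607] 0.304
top 0.29 0.1 39 [0.561 0.561 0.562 0.562] 0.125
top 0.29 0.2 147 [0.562 0.564 0.564 0.565] 0.203
top 0.29 0.3 425 [0.607 0.608 0.608 0.608] 0.302
top 0.32 0.1 47 [0.607 0.607 0.608 0.608] 0.101
top 0.32 0.2 58 [0.608 0.608 0.608 0.608] 0.201
top 0.32 0.3 416 [0.608 0.608 0.608 0.608] 0.3
top 0
[... 930 characters left out ...]
0.609 0.61  0.61  0.611] 0.102
side 0.23 0.2 30 [0.608 0.608 0.608 0.608] 0.203
side 0.23 0.3 65 [0.611 0.611 0.611 0.611] 0.301
side 0.26 0.1 71 [0.566 0.566 0.566 0.567] 0.101
side 0.26 0.2 60 [0.57  0.575 0.576 0.58 ] 0.201
side 0.26 0.3 67 [0.61  0.612 0.612 0.612] 0.303
side 0.29 0.1 38 [0.567 0.568 0.568 0.568] 0.1
side 0.29 0.2 52 [0.572 0.572 0.573 0.576] 0.201
side 0.29 0.3 68 [0.612 0.612 0.612 0.612] 0.302
side 0.32 0.1 10 [0.613 0.613 0.613 0.614] 0.104
side 0.32 0.2 15 [0.612 0.612 0.613 0.613] 0.217
side 0.32 0.3 70 [0.613 0.613 0.613 0.613] 0.303
side 0.35 0.2 2 [0.614 0.615] 0.208
side 0.35 0.3 25 [0.615 0.615 0.616 0.616] 0.39
side 0.38 0.3 14 [0.667 0.669 0.669 0.669] 0.416
```

View pics/s1.png

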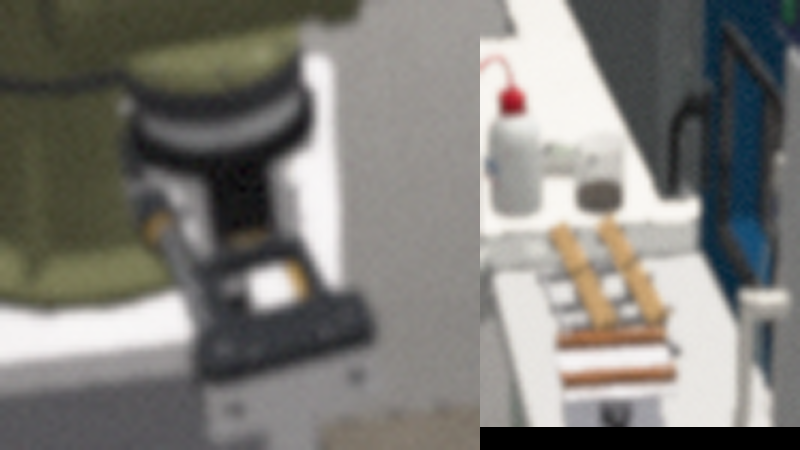

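Run:
```python
import pickle,cv2,numpy as np
from h import *
d=pickle.load(open('c0.pkl','rb'))
for n in d:
    W=world(d[n])
    k=(W[...,0]>.545)&(W[...,0]<.592)&(W[...,1]>.2)&(W[...,1]<.36)&(W[...,2]>.08)&(W[...,2]<.4)
    P=W[k]*1000;v,u=np.nonzero(k);o=np.argsort(P[:,2]);print(n,len(P))
    print([tuple(map(int,np.r_[P[i],u[i],v[i]])) for i in o[::max(1,len(o)//40)]])
    k=(W[...,0]>.592)&(W[...,0]<.63)&(W[...,1]>.1)&(W[...,1]<.26)&(W[...,2]>.1)&(W[...,2]<.25)
    P=W[k]*1000
    for y in range(110,260,20):
        q=P[abs(P[:,1]-y)<10]
        if len(q)>3:print(n,y,np.percentile(q[:,0],[1,25,50,75]).round(1),q[:,2].min().round(),q[:,2].max().round())
```

```text
top 92
[(562, 287, 125, 254, 181), (562, 294, 127, 252, 181), (564, 282, 138, 255, 180), (562, 284, 149, 254, 180), (560, 290, 155, 252, 180), (563, 286, 162, 253, 179), (562, 279, 165, 255, 179), (564, 295, 170, 250, 178), (564, 291, 175, 251, 178), (563, 280, 180, 254, 178), (561, 282, 190, 253, 178), (567, 295, 194, 249, 176), (563, 278, 197, 254, 177), (563, 281, 199, 253, 177), (565, 287, 204, 251, 176), (568, 284, 204, 252, 175), (564, 283, 207, 252, 176), (568, 280, 208, 253, 175), (564, 280, 210, 253, 176), (564, 289, 211, 250, 176), (567, 289, 212, 250, 175), (572, 289, 216, 250, 173), (572, 292, 217, 249, 173), (575, 279, 220, 253, 172), (568, 281, 222, 252, 174), (575, 288, 222, 250, 172), (588, 275, 223, 254, 168), (574, 291, 226, 249, 172), (577, 284, 227, 251, 171), (584, 275, 227, 254, 169), (583, 281, 228, 252, 169), (577, 278, 229, 253, 171), (580, 284, 229, 251, 170), (586, 294, 230, 248, 168), (586, 287, 230, 250, 168), (579, 287, 231, 250, 170), (586, 284, 231, 251, 168), (576, 280, 231, 252, 171), (579, 293, 232, 248, 170), (579, 290, 233, 249, 170), (589, 284, 2
[... 2119 characters left out ...]
 (590, 276, 224, 334, 145), (583, 288, 225, 332, 144), (580, 276, 225, 332, 145), (591, 280, 227, 334, 144), (583, 267, 228, 333, 145), (582, 284, 231, 332, 143), (583, 268, 233, 333, 144), (586, 278, 233, 333, 143), (589, 274, 235, 334, 143), (587, 283, 236, 333, 142), (591, 281, 237, 334, 142), (591, 263, 239, 335, 143)]
side 110 [604.4 608.2 615.2 619.6] 101.0 115.0
side 130 [605.6 607.5 613.2 620.4] 103.0 118.0
side 150 [605.  607.7 617.7 625.5] 102.0 115.0
side 170 [606.3 608.  614.9 624.1] 101.0 116.0
side 190 [606.7 612.2 616.5 624.9] 102.0 160.0
side 210 [605.3 612.3 617.7 624. ] 111.0 249.0
side 230 [608.8 610.5 611.4 611.9] 102.0 228.0
side 250 [611.4 612.4 612.7 613.3] 101.0 249.0
```

{"api": "send_rows", "payload": {
  "rows": [
    {"dx": 20, "dy": -35, "roll": -7, "jaw": 0},
    {"dx": 15, "dy": -38, "roll": -7, "jaw": 0},
    {"dx": 10, "dy": -40, "roll": -7, "jaw": 0},
    {"dx": 20, "dy": -35, "roll": -7, "jaw": 0}
  ]
}}

```text
invalid input at $.rows[0]: expected keys dx, dy, dz, roll, jaw
```

```bash
cat >> h.py <<'E'
import json
def plan(wps, jaw, start=None):
    """wps: list of (x,y,z,yaw_deg,n) ; prints rows (mm/deg, rounded with error feedback)"""
    from station import get_obs
    o=get_obs()
    p=np.array(o['ee_pos'])*1000; yaw=np.degrees(o['eef_rot'][2])
    if start is not None: p=np.array(start[:3])*1000.; yaw=start[3]
    rows=[]
    for x,y,z,ya,n in wps:
        p0=p.copy();y0=yaw;t=np.array([x,y,z])*1000
        for i in range(1,n+1):
            g=p0+(t-p0)*i/n-p; a=np.radians(yaw);X=np.array([np.cos(a),np.sin(a),0]);Y=np.array([np.sin(a),-np.cos(a),0])
            dx,dy,dz=round(g@X),round(g@Y),round(-g[2]); r=round(-(y0+(ya-y0)*i/n-yaw),1)
            rows.append(dict(dx=dx,dy=dy,dz=dz,roll=r,jaw=jaw))
            p=p+dx*X+dy*Y-np.array([0,0,dz]); yaw-=r
    m=max(max(abs(q['dx']),abs(q['dy'])) for q in rows)
    for k in range(0,len(rows),12): print(json.dumps(rows[k:k+12]).replace('"',"'"))
    print('end',p.round(1),round(yaw,1),'max',m)
def xy(o,yaw,a,b):
    c,s=np.cos(np.radians(yaw)),np.sin(np.radians(yaw)); return o[0]+c*a-s*b,o[1]+s*a+c*b
RACK=(.481,.2297); RY=4.0   # centre of the 4 slots
STAND=(.4495,.0045); SY=-5.2
E
python3 - <<'E'
from h import *
print(xy(RACK,4,-.028,-.061))
plan([(.29,-.30,.2,45,8),(.39,-.02,.2,80,9),(*xy(RACK,4,-.028,-.061),.19,94,7)],0)
E
```

```text
(np.float64(0.4573233514911165), np.float64(0.1668954116693152))
[{'dx': 26, 'dy': -24, 'dz': 1, 'roll': -3.9, 'jaw': 0}, {'dx': 28, 'dy': -21, 'dz': 0, 'roll': -3.9, 'jaw': 0}, {'dx': 29, 'dy': -20, 'dz': 1, 'roll': -3.9, 'jaw': 0}, {'dx': 31, 'dy': -18, 'dz': 0, 'roll': -3.9, 'jaw': 0}, {'dx': 31, 'dy': -16, 'dz': 1, 'roll': -3.9, 'jaw': 0}, {'dx': 33, 'dy': -13, 'dz': 1, 'roll': -3.9, 'jaw': 0}, {'dx': 34, 'dy': -12, 'dz': 0, 'roll': -3.9, 'jaw': 0}, {'dx': 34, 'dy': -9, 'dz': 1, 'roll': -3.9, 'jaw': 0}, {'dx': 30, 'dy': -14, 'dz': 0, 'roll': -3.9, 'jaw': 0}, {'dx': 31, 'dy': -12, 'dz': 0, 'roll': -3.9, 'jaw': 0}, {'dx': 31, 'dy': -10, 'dz': 0, 'roll': -3.9, 'jaw': 0}, {'dx': 32, 'dy': -8, 'dz': 0, 'roll': -3.9, 'jaw': 0}]
[{'dx': 33, 'dy': -5, 'dz': 0, 'roll': -3.8, 'jaw': 0}, {'dx': 33, 'dy': -4, 'dz': 0, 'roll': -3.9, 'jaw': 0}, {'dx': 32, 'dy': -1, 'dz': 0, 'roll': -3.9, 'jaw': 0}, {'dx': 33, 'dy': 1, 'dz': 0, 'roll': -3.9, 'jaw': 0}, {'dx': 33, 'dy': 3, 'dz': 0, 'roll': -3.9, 'jaw': 0}, {'dx': 28, 'dy': 5, 'dz': 1, 'roll': -2.0, 'jaw': 0}, {'dx': 28, 'dy': 6, 'dz': 2, 'roll': -2.0, 'jaw': 0}, {'dx': 27, 'dy': 7, 'dz': 1, 'roll': -2.0, 'jaw': 0}, {'dx': 28, 'dy': 7, 'dz': 2, 'roll': -2.0, 'jaw': 0}, {'dx': 27, 'dy': 9, 'dz': 1, 'roll': -2.0, 'jaw': 0}, {'dx': 27, 'dy': 10, 'dz': 2, 'roll': -2.0, 'jaw': 0}, {'dx': 26, 'dy': 10, 'dz': 1, 'roll': -2.0, 'jaw': 0}]
end [456.9 167.  189.9] 94.0 max 34
```

{"api": "send_rows", "payload": {
  "rows": [
    {"dx": 26, "dy": -24, "dz": 1, "roll": -3.9, "jaw": 0},
    {"dx": 28, "dy": -21, "dz": 0, "roll": -3.9, "jaw": 0},
    {"dx": 29, "dy": -20, "dz": 1, "roll": -3.9, "jaw": 0},
    {"dx": 31, "dy": -18, "dz": 0, "roll": -3.9, "jaw": 0},
    {"dx": 31, "dy": -16, "dz": 1, "roll": -3.9, "jaw": 0},
    {"dx": 33, "dy": -13, "dz": 1, "roll": -3.9, "jaw": 0},
    {"dx": 34, "dy": -12, "dz": 0, "roll": -3.9, "jaw": 0},
    {"dx": 34, "dy": -9, "dz": 1, "roll": -3.9, "jaw": 0},
    {"dx": 30, "dy": -14, "dz": 0, "roll": -3.9, "jaw": 0},
    {"dx": 31, "dy": -12, "dz": 0, "roll": -3.9, "jaw": 0},
    {"dx": 31, "dy": -10, "dz": 0, "roll": -3.9, "jaw": 0},
    {"dx": 32, "dy": -8, "dz": 0, "roll": -3.9, "jaw": 0}
  ],
  "force": 20
}}

```text
time_s: 1.1
ee_pos: [0.3343, -0.174, 0.2004]
eef_rot: [-3.141, 0.0, 1.061]
force: [0.5, 0.2, -0.7]
grip_width: 0.0472
grip_force: 0.0
```

{"api": "send_rows", "payload": {
  "rows": [
    {"dx": 33, "dy": -5, "dz": 0, "roll": -3.8, "jaw": 0},
    {"dx": 33, "dy": -4, "dz": 0, "roll": -3.9, "jaw": 0},
    {"dx": 32, "dy": -1, "dz": 0, "roll": -3.9, "jaw": 0},
    {"dx": 33, "dy": 1, "dz": 0, "roll": -3.9, "jaw": 0},
    {"dx": 33, "dy": 3, "dz": 0, "roll": -3.9, "jaw": 0},
    {"dx": 28, "dy": 5, "dz": 1, "roll": -2.0, "jaw": 0},
    {"dx": 28, "dy": 6, "dz": 2, "roll": -2.0, "jaw": 0},
    {"dx": 27, "dy": 7, "dz": 1, "roll": -2.0, "jaw": 0},
    {"dx": 28, "dy": 7, "dz": 2, "roll": -2.0, "jaw": 0},
    {"dx": 27, "dy": 9, "dz": 1, "roll": -2.0, "jaw": 0},
    {"dx": 27, "dy": 10, "dz": 2, "roll": -2.0, "jaw": 0},
    {"dx": 26, "dy": 10, "dz": 1, "roll": -2.0, "jaw": 0}
  ]
}}

```text
time_s: 2.1
ee_pos: [0.457, 0.1683, 0.19]
eef_rot: [-3.141, 0.0, 1.643]
force: [0.1, -0.5, 0.7]
grip_width: 0.0465
grip_force: 0.0
```

Run:
```python
from h import *
from station import *
import pickle
c=camera('side');pickle.dump(c,open('c1.pkl','wb'))
o=get_obs();print(o['time_s'],o['ee_pos'],np.degrees(o['eef_rot'][2]),o['force'],o['grip_width'])
W=world(c)
for z in range(180,420,10):
    k=(abs(W[...,2]*1000-z)<5)&(W[...,0]>.3)&(W[...,0]<.6)&(W[...,1]>.05)&(W[...,1]<.25)
    if k.sum()>2: print(z,k.sum(),(W[k].min(0)*1000).round(),(W[k].max(0)*1000).round())
plan([(*xy(RACK,4,-.028,-.061),.046,94,7)],0)
cv2.imwrite('pics/s2.png',cv2.resize(c['frame'][80:240,220:380,::-1],(600,600),interpolation=cv2.INTER_CUBIC))
```

```text
2.15 [0.45790329 0.17136278 0.18977741] 94.33487244904707 [ 0.04168272  1.43741234 -1.1154354 ] 0.04701504254228763
190 3 [434. 155. 189.] [488. 166. 193.]
200 13 [425. 150. 195.] [496. 171. 204.]
210 15 [425. 154. 205.] [496. 169. 215.]
220 17 [426. 149. 216.] [497. 172. 224.]
230 11 [425. 151. 227.] [497. 165. 234.]
240 17 [425. 150. 235.] [497. 168. 245.]
250 16 [425. 145. 246.] [497. 176. 255.]
260 19 [425. 150. 255.] [497. 177. 265.]
270 15 [425. 149. 265.] [496. 175. 275.]
280 13 [418. 147. 276.] [496. 177. 284.]
290 35 [379. 130. 285.] [540. 198. 295.]
300 85 [381. 124. 295.] [542. 195. 305.]
310 76 [374. 125. 305.] [549. 198. 315.]
320 84 [373. 124. 315.] [548. 193. 325.]
330 181 [371. 120. 325.] [550. 204. 335.]
340 42 [420. 137. 335.] [477. 182. 344.]
350 36 [419. 140. 345.] [478. 179. 355.]
360 27 [419. 136. 355.] [477. 179. 363.]
370 32 [419. 127. 365.] [475. 196. 375.]
380 47 [420. 125. 375.] [495. 184. 385.]
390 51 [427. 125. 385.] [497. 185. 394.]
400 34 [427. 127. 395.] [490. 169. 405.]
410 41 [427. 126. 405.] [490. 165. 414.]
[{'dx': -1, 'dy': 0, 'dz': 21, 'roll': 0.0, 'jaw': 0}, {'dx': 0, 'dy': 0, 'dz': 20, 'roll': 0.1, 'jaw': 0}, {'dx': -1, 'dy': 0, 'dz': 21, 'roll': 0.0, 'jaw': 0}, {'dx': -1, 'dy': -1, 'dz': 20, 'roll': 0.1, 'jaw': 0}, {'dx': 0, 'dy': 0, 'dz': 21, 'roll': 0.0, 'jaw': 0}, {'dx': -1, 'dy': 0, 'dz': 20, 'roll': 0.1, 'jaw': 0}, {'dx': 0, 'dy': 0, 'dz': 21, 'roll': 0.0, 'jaw': 0}]
end [457.2 167.3  45.8] 94.0 max 1
```

View pics/s2.png

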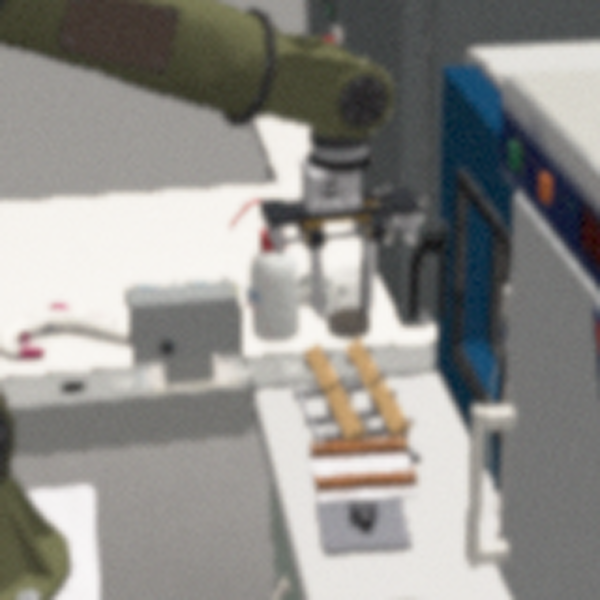

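The side view shows the gripper (near 340,205 in the crop) over the rack. Its body is a 50 mm tall bar, 178 mm long along the closing axis. I'll descend on the near -x slat and grip it.

{"api": "send_rows", "payload": {
  "rows": [
    {"dx": -2, "dy": 0, "dz": 24, "roll": 0, "jaw": 0},
    {"dx": -2, "dy": 0, "dz": 30, "roll": 0, "jaw": 0},
    {"dx": 0, "dy": 0, "dz": 30, "roll": 0, "jaw": 0},
    {"dx": 0, "dy": 0, "dz": 30, "roll": 0, "jaw": 0},
    {"dx": 0, "dy": 0, "dz": 20, "roll": 0, "jaw": 0},
    {"dx": 0, "dy": 0, "dz": 10, "roll": 0, "jaw": 0},
    {"dx": 0, "dy": 0, "dz": 0, "roll": 0, "jaw": 0.2},
    {"dx": 0, "dy": 0, "dz": 0, "roll": 0, "jaw": 0.35},
    {"dx": 0, "dy": 0, "dz": 0, "roll": 0, "jaw": 0.5},
    {"dx": 0, "dy": 0, "dz": 0, "roll": 0, "jaw": 0.7},
    {"dx": 0, "dy": 0, "dz": 0, "roll": 0, "jaw": 1},
    {"dx": 0, "dy": 0, "dz": 0, "roll": 0, "jaw": 1}
  ],
  "force": 15
}}

```text
time_s: 3.15
ee_pos: [0.4579, 0.163, 0.0478]
eef_rot: [3.139, -0.0, 1.641]
force: [-0.6, 0.1, 8.6]
grip_width: 0.0254
grip_force: 15.0
```

{"api": "send_rows", "payload": {
  "rows": [
    {"dx": 0, "dy": 0, "dz": 0, "roll": 0, "jaw": 1},
    {"dx": 0, "dy": 0, "dz": 0, "roll": 0, "jaw": 1},
    {"dx": 0, "dy": 0, "dz": -5, "roll": 0, "jaw": 1},
    {"dx": 0, "dy": 0, "dz": -10, "roll": 0, "jaw": 1},
    {"dx": 0, "dy": 0, "dz": -20, "roll": 0, "jaw": 1},
    {"dx": 0, "dy": 0, "dz": -25, "roll": 0, "jaw": 1},
    {"dx": 0, "dy": 0, "dz": -25, "roll": 0, "jaw": 1},
    {"dx": 0, "dy": 0, "dz": -15, "roll": 0, "jaw": 1},
    {"dx": 0, "dy": 0, "dz": 0, "roll": 0, "jaw": 1}
  ]
}}

```text
time_s: 3.9
ee_pos: [0.4586, 0.1632, 0.1505]
eef_rot: [3.136, -0.001, 1.641]
force: [-0.4, 0.1, 0.0]
grip_width: 0.0252
grip_force: 15.0
```

Run:
```python
from h import *
from station import *
import pickle
c=camera('side')
o=get_obs();print(o['time_s'],o['ee_pos'],np.degrees(o['eef_rot'][2]),o['force'],o['grip_width'],o['grip_force'])
cv2.imwrite('pics/s3.png',cv2.resize(c['frame'][110:230,270:370,::-1],(500,600),interpolation=cv2.INTER_CUBIC))
```

```text
3.95 [0.45784261 0.16294992 0.1483212 ] 93.9974109021249 [ 0.04315491 -0.35490515 -1.01645995] 0.02507354186534232 14.999600797891617
```

View pics/s3.png

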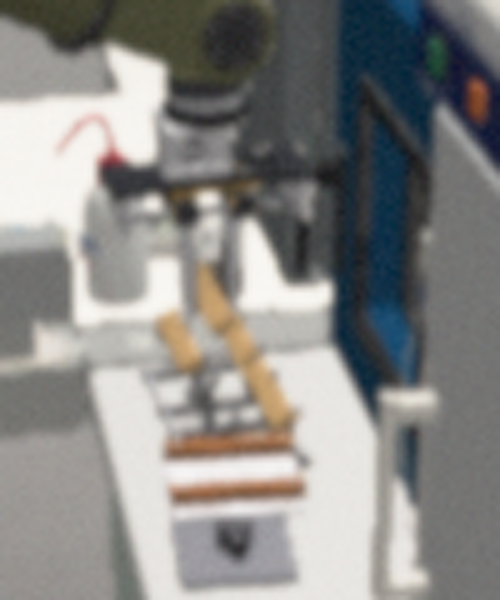

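Run:
```python
from h import *
from station import *
c=camera('top');W=world(c);o=get_obs();p=o['ee_pos'];R=np.radians(4)
f=c['frame'].astype(int)
q=W[...,:2]-p[:2];s=q@[np.cos(R),np.sin(R)];t=q@[-np.sin(R),np.cos(R)]
k=(abs(s)<.03)&(abs(t)<.075)&(W[...,2]>.12)&(W[...,2]<.22)&(f[...,0]-f[...,2]>35)
v,u=np.nonzero(k)
for i in np.argsort(t[k])[::-1]: print(v[i],u[i],(np.array([s[k][i],t[k][i],W[k][i][2]])*1000).round(),end=' ')
c=camera('side');W=world(c);f=c['frame'].astype(int)
q=W[...,:2]-p[:2];s=q@[np.cos(R),np.sin(R)];t=q@[-np.sin(R),np.cos(R)]
k=(abs(s)<.03)&(abs(t)<.075)&(W[...,2]>.12)&(W[...,2]<.22)&(f[...,0]-f[...,2]>35)
print();v,u=np.nonzero(k)
for i in range(len(v)): print(v[i],u[i],(np.array([s[k][i],t[k][i],W[k][i][2]])*1000).round(),f[v[i],u[i]],end=' ')
```

```text
212 298 [ -6. -29. 167.] 211 298 [ -2. -29. 163.] 214 299 [-12. -32. 160.] 213 299 [ -8. -32. 158.] 211 299 [ -2. -32. 161.] 212 299 [ -6. -32. 167.] 210 299 [  1. -33. 163.] 214 300 [-12. -35. 159.] 212 300 [ -5. -35. 160.] 213 300 [ -9. -36. 167.] 211 300 [ -2. -36. 161.] 210 300 [  1. -36. 166.] 209 300 [  3. -36. 170.] 214 301 [-12. -38. 158.] 213 301 [ -9. -39. 166.] 
164 309 [  9.  57. 165.] [144 125 106] 164 310 [ 11.  46. 169.] [146 125  97] 165 309 [  8.  52. 162.] [156 134 107] 165 310 [ 10.  43. 166.] [173 144 105] 166 309 [  5.  41. 162.] [164 138 111] 166 310 [  9.  37. 164.] [184 150 107] 166 311 [ 10.  25. 169.] [183 149 108] 167 309 [  2.  28. 164.] [164 140 112] 167 310 [  6.  26. 164.] [190 155 111] 167 311 [  7.  11. 171.] [190 156 110] 167 312 [ 14.  20. 166.] [168 141 103] 168 309 [ -1.  18. 164.] [165 140 114] 168 310 [  3.  13. 166.] [187 155 110] 168 311 [  6.   8. 168.] [192 157 108] 168 312 [  8.  -2. 172.] [177 145 105] 169 309 [ -2.  13. 161.] [166 142 114] 169 310 [  0.   3. 166.] [187 154 111] 169 311 [  5.   4. 165.] [194 159 109] 169 312 [  8.  -2. 167
[... 1188 characters left out ...]
74 311 [ -5. -36. 161.] [191 162 123] 174 312 [ -2. -41. 163.] [193 157 111] 174 313 [  2. -43. 163.] [193 158 110] 174 314 [  6. -46. 165.] [189 156 110] 174 315 [  7. -57. 170.] [184 149 104] 174 316 [ 16. -43. 161.] [181 149 108] 175 311 [ -6. -41. 158.] [189 164 136] 175 312 [ -3. -46. 161.] [185 152 112] 175 313 [  1. -48. 161.] [174 141  97] 175 314 [  5. -48. 161.] [167 135  96] 175 315 [  8. -55. 163.] [161 129  89] 175 316 [ 12. -56. 164.] [173 142 102] 176 312 [ -6. -57. 162.] [169 145 116] 176 313 [ -1. -55. 160.] [153 129  95] 176 314 [  3. -57. 160.] [150 127  94] 176 315 [  9. -52. 157.] [157 129  94] 176 316 [ 10. -63. 163.] [178 145 102] 177 314 [  3. -56. 155.] [156 139 118]
```

The held slat keeps about a 27° tilt, with its low edge toward -x, gripped on diagonal corners. I'll carry it to the stand and feel for contact.

Run:
```python
from h import *
x,y=xy(STAND,SY,-.035,-.003)
plan([(x,y,.145,84.8,7),(x,y,.105,84.8,4)],1)
```

```text
[{'dx': -22, 'dy': -8, 'dz': 0, 'roll': 1.3, 'jaw': 1}, {'dx': -22, 'dy': -7, 'dz': 0, 'roll': 1.3, 'jaw': 1}, {'dx': -23, 'dy': -6, 'dz': 0, 'roll': 1.3, 'jaw': 1}, {'dx': -22, 'dy': -6, 'dz': 1, 'roll': 1.4, 'jaw': 1}, {'dx': -23, 'dy': -6, 'dz': 0, 'roll': 1.3, 'jaw': 1}, {'dx': -23, 'dy': -5, 'dz': 0, 'roll': 1.3, 'jaw': 1}, {'dx': -23, 'dy': -5, 'dz': 0, 'roll': 1.3, 'jaw': 1}, {'dx': 0, 'dy': 0, 'dz': 10, 'roll': -0.0, 'jaw': 1}, {'dx': 0, 'dy': 0, 'dz': 10, 'roll': -0.0, 'jaw': 1}, {'dx': 0, 'dy': 0, 'dz': 10, 'roll': -0.0, 'jaw': 1}, {'dx': 0, 'dy': 0, 'dz': 10, 'roll': -0.0, 'jaw': 1}]
end [413.9   4.5 105. ] 84.8 max 23
```

{"api": "send_rows", "payload": {
  "rows": [
    {"dx": -22, "dy": -8, "dz": 0, "roll": 1.3, "jaw": 1},
    {"dx": -22, "dy": -7, "dz": 0, "roll": 1.3, "jaw": 1},
    {"dx": -23, "dy": -6, "dz": 0, "roll": 1.3, "jaw": 1},
    {"dx": -22, "dy": -6, "dz": 1, "roll": 1.4, "jaw": 1},
    {"dx": -23, "dy": -6, "dz": 0, "roll": 1.3, "jaw": 1},
    {"dx": -23, "dy": -5, "dz": 0, "roll": 1.3, "jaw": 1},
    {"dx": -23, "dy": -5, "dz": 0, "roll": 1.3, "jaw": 1},
    {"dx": 0, "dy": 0, "dz": 10, "roll": 0, "jaw": 1},
    {"dx": 0, "dy": 0, "dz": 10, "roll": 0, "jaw": 1},
    {"dx": 0, "dy": 0, "dz": 10, "roll": 0, "jaw": 1},
    {"dx": 0, "dy": 0, "dz": 6, "roll": 0, "jaw": 1},
    {"dx": 0, "dy": 0, "dz": 0, "roll": 0, "jaw": 1}
  ]
}}

```text
time_s: 5.05
ee_pos: [0.4133, 0.0047, 0.1077]
eef_rot: [-3.138, 0.0, 1.48]
force: [-0.4, -0.3, -1.3]
grip_width: 0.0257
grip_force: 15.0
```

{"api": "send_rows", "payload": {
  "rows": [
    {"dx": 0, "dy": 0, "dz": 2, "roll": 0, "jaw": 1},
    {"dx": 0, "dy": 0, "dz": 2, "roll": 0, "jaw": 1},
    {"dx": 0, "dy": 0, "dz": 2, "roll": 0, "jaw": 1},
    {"dx": 0, "dy": 0, "dz": 2, "roll": 0, "jaw": 1},
    {"dx": 0, "dy": 0, "dz": 0, "roll": 0, "jaw": 1},
    {"dx": 0, "dy": 0, "dz": 0, "roll": 0, "jaw": 1}
  ]
}}

```text
time_s: 5.55
ee_pos: [0.4143, 0.0046, 0.1015]
eef_rot: [3.142, -0.0, 1.48]
force: [-0.2, 0.6, -1.0]
grip_width: 0.0254
grip_force: 15.0
```

{"api": "send_rows", "payload": {
  "rows": [
    {"dx": 0, "dy": 0, "dz": 2, "roll": 0, "jaw": 1},
    {"dx": 0, "dy": 0, "dz": 2, "roll": 0, "jaw": 1},
    {"dx": 0, "dy": 0, "dz": 0, "roll": 0, "jaw": 1},
    {"dx": 0, "dy": 0, "dz": 0, "roll": 0, "jaw": 1}
  ]
}}

```text
time_s: 5.88
ee_pos: [0.4142, 0.0046, 0.0974]
eef_rot: [-3.141, -0.0, 1.48]
force: [0.2, -0.2, -1.0]
grip_width: 0.025
grip_force: 15.0
```

{"api": "send_rows", "payload": {
  "rows": [
    {"dx": 0, "dy": 0, "dz": 2, "roll": 0, "jaw": 1},
    {"dx": 0, "dy": 0, "dz": 0, "roll": 0, "jaw": 1},
    {"dx": 0, "dy": 0, "dz": 0, "roll": 0, "jaw": 1}
  ]
}}

```text
time_s: 6.13
ee_pos: [0.4142, 0.0046, 0.0954]
eef_rot: [-3.141, -0.0, 1.48]
force: [-0.8, -0.3, -0.5]
grip_width: 0.0254
grip_force: 15.0
```

{"api": "send_rows", "payload": {
  "rows": [
    {"dx": 0, "dy": 0, "dz": 2, "roll": 0, "jaw": 1},
    {"dx": 0, "dy": 0, "dz": 0, "roll": 0, "jaw": 1},
    {"dx": 0, "dy": 0, "dz": 0, "roll": 0, "jaw": 1}
  ]
}}

```text
time_s: 6.38
ee_pos: [0.4142, 0.0046, 0.0934]
eef_rot: [-3.141, 0.0, 1.48]
force: [-0.4, 1.0, -0.1]
grip_width: 0.0253
grip_force: 15.0
```

{"api": "send_rows", "payload": {
  "rows": [
    {"dx": 0, "dy": 0, "dz": 1.5, "roll": 0, "jaw": 1},
    {"dx": 0, "dy": 0, "dz": 0, "roll": 0, "jaw": 1},
    {"dx": 0, "dy": 0, "dz": 0, "roll": 0, "jaw": 1}
  ]
}}

```text
time_s: 6.63
ee_pos: [0.4143, 0.0046, 0.0919]
eef_rot: [-3.141, -0.0, 1.48]
force: [0.5, 0.6, -0.5]
grip_width: 0.0255
grip_force: 15.0
```

{"api": "send_rows", "payload": {
  "rows": [
    {"dx": 0, "dy": 0, "dz": 1.5, "roll": 0, "jaw": 1},
    {"dx": 0, "dy": 0, "dz": 0, "roll": 0, "jaw": 1},
    {"dx": 0, "dy": 0, "dz": 0, "roll": 0, "jaw": 1}
  ]
}}

```text
time_s: 6.88
ee_pos: [0.4144, 0.0046, 0.0906]
eef_rot: [3.141, -0.0, 1.48]
force: [-2.0, 0.2, 5.2]
grip_width: 0.0252
grip_force: 15.0
```

Contact came at a TCP height of about 0.0915 with 5 N. I'll lighten the grip, ease down a few mm to flatten the slat, then open slowly.

{"api": "send_rows", "payload": {
  "rows": [
    {"dx": 0, "dy": 0, "dz": 0, "roll": 0, "jaw": 1},
    {"dx": 0, "dy": 0, "dz": 1, "roll": 0, "jaw": 1},
    {"dx": 0, "dy": 0, "dz": 1, "roll": 0, "jaw": 1},
    {"dx": 0, "dy": 0, "dz": 1, "roll": 0, "jaw": 1},
    {"dx": 0, "dy": 0, "dz": 1, "roll": 0, "jaw": 1},
    {"dx": 0, "dy": 0, "dz": 1, "roll": 0, "jaw": 1},
    {"dx": 0, "dy": 0, "dz": 0, "roll": 0, "jaw": 1}
  ],
  "force": 3
}}

```text
time_s: 7.47
ee_pos: [0.4141, 0.0046, 0.0852]
eef_rot: [-3.141, -0.0, 1.48]
force: [0.8, 0.4, 0.5]
grip_width: 0.0254
grip_force: 3.0
```

{"api": "send_rows", "payload": {
  "rows": [
    {"dx": 0, "dy": 0, "dz": 0, "roll": 0, "jaw": 0.44},
    {"dx": 0, "dy": 0, "dz": 0, "roll": 0, "jaw": 0.42},
    {"dx": 0, "dy": 0, "dz": 0, "roll": 0, "jaw": 0.4},
    {"dx": 0, "dy": 0, "dz": 0, "roll": 0, "jaw": 0.36},
    {"dx": 0, "dy": 0, "dz": 0, "roll": 0, "jaw": 0.3},
    {"dx": 0, "dy": 0, "dz": 0, "roll": 0, "jaw": 0.2},
    {"dx": 0, "dy": 0, "dz": -5, "roll": 0, "jaw": 0.2},
    {"dx": 0, "dy": 0, "dz": -10, "roll": 0, "jaw": 0.2},
    {"dx": 0, "dy": 0, "dz": -25, "roll": 0, "jaw": 0.2},
    {"dx": 0, "dy": 0, "dz": -25, "roll": 0, "jaw": 0.2}
  ]
}}

```text
time_s: 8.3
ee_pos: [0.4137, 0.0046, 0.1512]
eef_rot: [-3.14, 0.0, 1.48]
force: [0.2, -0.3, 0.3]
grip_width: 0.0375
grip_force: 0.0
```

```bash
cat >> h.py <<'E'
def slats(c):
    W=world(c);f=c['frame'];hsv=cv2.cvtColor(f,cv2.COLOR_RGB2HSV)
    k=(hsv[...,0]<25)&(hsv[...,1]>70)&(W[...,0]>.36)&(W[...,0]<.56)&(W[...,1]>-.09)&(W[...,1]<.09)&(W[...,2]>.06)&(W[...,2]<.14)
    q=W-np.array([*STAND,0]);a=np.radians(SY)
    s=q[...,0]*np.cos(a)+q[...,1]*np.sin(a);t=-q[...,0]*np.sin(a)+q[...,1]*np.cos(a)
    return W,k,s*1000,t*1000,hsv
E
python3 - <<'E'
from h import *
from station import *
c=camera('top');W,k,s,t,hsv=slats(c)
print(get_obs()['ee_pos'],get_obs()['grip_width'])
kk=k&(W[...,2]>.098)
for lo in(-60,-40,-15,15,40):
    m=kk&(t>lo)&(t<lo+20); 
    if m.sum()>2: print(lo,m.sum(),'s',np.percentile(s[m],[3,50,97]).round(1),[ (b,round(float(np.median(W[...,2][m&(abs(s-b)<4)]))*1,4)) if (m&(abs(s-b)<4)).any() else None for b in (-47,-41,-35,-29,-23)])
print('t',np.percentile(t[kk],[1,99]))
s2=camera('side')['frame'][130:230,280:360,::-1];tp=c['frame'][180:250,290:370,::-1]
cv2.imwrite('pics/a1.png',np.hstack([cv2.resize(s2,(384,480),interpolation=cv2.INTER_CUBIC),cv2.copyMakeBorder(cv2.resize(tp,(400,350),interpolation=cv2.INTER_CUBIC),0,130,0,0,0)]))
E
```

```text
[0.41589802 0.00451912 0.15602099] 0.03765540858593333
t [33.48259049 37.81122784]
```

View pics/a1.png

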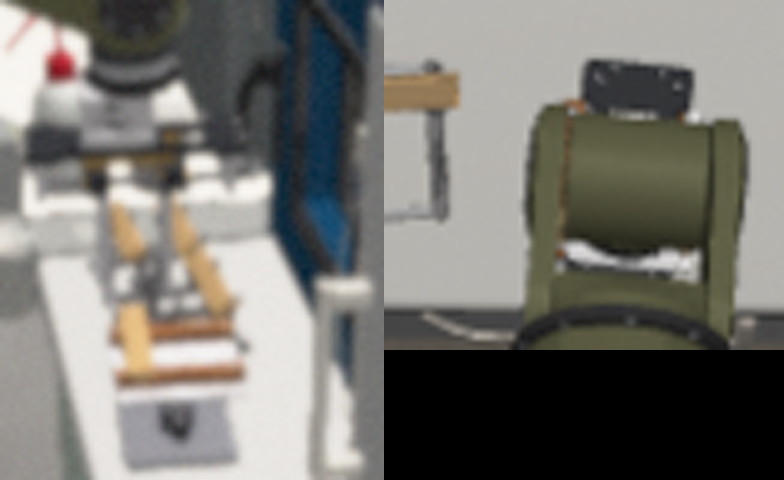

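The side view shows slat 1 lying flat on both bearers, near (137,335). Next is the far -x slat.

Run:
```python
from h import *
x,y=xy(RACK,RY,-.028,.061)
plan([(.43,.09,.15,88,3),(x,y,.13,94,6),(x,y,.106,94,1),(x,y,.046,94,2)],0.1,(.4142,.0046,.1507,84.8))
```

```text
[{'dx': 29, 'dy': 3, 'dz': 0, 'roll': -1.1, 'jaw': 0.1}, {'dx': 29, 'dy': 3, 'dz': 0, 'roll': -1.0, 'jaw': 0.1}, {'dx': 28, 'dy': 4, 'dz': 1, 'roll': -1.1, 'jaw': 0.1}, {'dx': 33, 'dy': 2, 'dz': 3, 'roll': -1.0, 'jaw': 0.1}, {'dx': 33, 'dy': 2, 'dz': 4, 'roll': -1.0, 'jaw': 0.1}, {'dx': 34, 'dy': 3, 'dz': 3, 'roll': -1.0, 'jaw': 0.1}, {'dx': 33, 'dy': 4, 'dz': 3, 'roll': -1.0, 'jaw': 0.1}, {'dx': 33, 'dy': 4, 'dz': 3, 'roll': -1.0, 'jaw': 0.1}, {'dx': 33, 'dy': 5, 'dz': 4, 'roll': -1.0, 'jaw': 0.1}, {'dx': 0, 'dy': 0, 'dz': 24, 'roll': -0.0, 'jaw': 0.1}, {'dx': 0, 'dy': 0, 'dz': 30, 'roll': -0.0, 'jaw': 0.1}, {'dx': 0, 'dy': 0, 'dz': 30, 'roll': -0.0, 'jaw': 0.1}]
end [448.7 288.9  45.7] 94.0 max 34
```

{"api": "send_rows", "payload": {
  "rows": [
    {"dx": 29, "dy": 3, "dz": 0, "roll": -1.1, "jaw": 0.1},
    {"dx": 29, "dy": 3, "dz": 0, "roll": -1.0, "jaw": 0.1},
    {"dx": 28, "dy": 4, "dz": 1, "roll": -1.1, "jaw": 0.1},
    {"dx": 33, "dy": 2, "dz": 3, "roll": -1.0, "jaw": 0.1},
    {"dx": 33, "dy": 2, "dz": 4, "roll": -1.0, "jaw": 0.1},
    {"dx": 34, "dy": 3, "dz": 3, "roll": -1.0, "jaw": 0.1},
    {"dx": 33, "dy": 4, "dz": 3, "roll": -1.0, "jaw": 0.1},
    {"dx": 33, "dy": 4, "dz": 3, "roll": -1.0, "jaw": 0.1},
    {"dx": 33, "dy": 5, "dz": 4, "roll": -1.0, "jaw": 0.1},
    {"dx": 0, "dy": 0, "dz": 0, "roll": 0, "jaw": 0.1}
  ]
}}

```text
time_s: 9.23
ee_pos: [0.4482, 0.293, 0.1282]
eef_rot: [-3.141, -0.0, 1.645]
force: [0.5, -0.1, -0.4]
grip_width: 0.0421
grip_force: 0.0
```

```bash
cat >> h.py <<'E'
def report(c,zlo,axis='s'):
    W,k,s,t,hsv=slats(c); kk=k&(W[...,2]>zlo); a,b=(s,t) if axis=='s' else (t,s)
    for side in(-1,1):
        m=kk&(a*side>15)&(a*side<55)
        if m.sum()<20: print(side,'none',m.sum()); continue
        r=cv2.minAreaRect(np.c_[a[m],b[m]].astype(np.float32))
        A=np.c_[a[m]-a[m].mean(),b[m]-b[m].mean(),np.ones(m.sum())];g=np.linalg.lstsq(A,W[m][:,2]*1000,rcond=None)[0]
        print(side,m.sum(),'across',np.percentile(a[m],[2,50,98]).round(1),'along',np.percentile(b[m],[1,99]).round(1),'z',g[2].round(1),'tilt',g[:2].round(3),r)
E
python3 - <<'E'
from h import *
from station import *
o=get_obs();print(o['time_s'],o['ee_pos'],np.degrees(o['eef_rot'][2]))
report(camera('top'),.098)
E
```

```text
9.2333 [0.44815922 0.29297252 0.12816368] 94.24137832617994
-1 200 across [-46.7 -34.8 -24.1] along [-50.6  53. ] z 105.0 tilt [-0.056  0.012] ((-36.49333953857422, 1.1319351196289062), (31.33404541015625, 104.97953033447266), 0.4368307292461395)
1 none 6
```

{"api": "send_rows", "payload": {
  "rows": [
    {"dx": 0, "dy": 0, "dz": 24, "roll": 0, "jaw": 0.1},
    {"dx": 0, "dy": 0, "dz": 30, "roll": 0, "jaw": 0.1},
    {"dx": 0, "dy": 0, "dz": 20, "roll": 0, "jaw": 0.1},
    {"dx": 0, "dy": 0, "dz": 10, "roll": 0, "jaw": 0.1},
    {"dx": 0, "dy": 0, "dz": 0, "roll": 0, "jaw": 0.2},
    {"dx": 0, "dy": 0, "dz": 0, "roll": 0, "jaw": 0.35},
    {"dx": 0, "dy": 0, "dz": 0, "roll": 0, "jaw": 0.5},
    {"dx": 0, "dy": 0, "dz": 0, "roll": 0, "jaw": 1},
    {"dx": 0, "dy": 0, "dz": 0, "roll": 0, "jaw": 1},
    {"dx": 0, "dy": 0, "dz": 0, "roll": 0, "jaw": 1},
    {"dx": 0, "dy": 0, "dz": 0, "roll": 0, "jaw": 1}
  ],
  "force": 15
}}

```text
time_s: 10.2
ee_pos: [0.4494, 0.2891, 0.0468]
eef_rot: [3.14, -0.001, 1.641]
force: [-0.9, -2.6, 8.3]
grip_width: 0.0252
grip_force: 15.0
```

{"api": "send_rows", "payload": {
  "rows": [
    {"dx": 0, "dy": 0, "dz": -5, "roll": 0, "jaw": 1},
    {"dx": 0, "dy": 0, "dz": -10, "roll": 0, "jaw": 1},
    {"dx": 0, "dy": 0, "dz": -20, "roll": 0, "jaw": 1},
    {"dx": 0, "dy": 0, "dz": -25, "roll": 0, "jaw": 1},
    {"dx": 0, "dy": 0, "dz": -25, "roll": 0, "jaw": 1},
    {"dx": 0, "dy": 0, "dz": -15, "roll": 0, "jaw": 1},
    {"dx": 0, "dy": 0, "dz": 0, "roll": 0, "jaw": 1},
    {"dx": 0, "dy": 0, "dz": 0, "roll": 0, "jaw": 1}
  ]
}}

```text
time_s: 10.87
ee_pos: [0.4489, 0.2891, 0.1463]
eef_rot: [3.14, -0.001, 1.641]
force: [-0.7, -0.7, -0.6]
grip_width: 0.0254
grip_force: 15.0
```

Run:
```python
from h import *
from station import *
o=get_obs();print(o['time_s'],o['ee_pos'],np.degrees(o['eef_rot'][2]),o['grip_width'])
x,y=xy(STAND,SY,.035,0)
plan([(.45,.15,.148,89,5),(x,y,.145,84.8,5),(x,y,.105,84.8,3)],1)
```

```text
10.8667 [0.44890084 0.28907367 0.14628509] 94.00234800750219 0.02538600018782701
[{'dx': -28, 'dy': -2, 'dz': 0, 'roll': 1.0, 'jaw': 1}, {'dx': -28, 'dy': -1, 'dz': -1, 'roll': 1.0, 'jaw': 1}, {'dx': -27, 'dy': -1, 'dz': 0, 'roll': 1.0, 'jaw': 1}, {'dx': -28, 'dy': 0, 'dz': 0, 'roll': 1.0, 'jaw': 1}, {'dx': -28, 'dy': 0, 'dz': -1, 'roll': 1.0, 'jaw': 1}, {'dx': -30, 'dy': 7, 'dz': 1, 'roll': 0.8, 'jaw': 1}, {'dx': -29, 'dy': 8, 'dz': 0, 'roll': 0.9, 'jaw': 1}, {'dx': -29, 'dy': 9, 'dz': 1, 'roll': 0.8, 'jaw': 1}, {'dx': -30, 'dy': 8, 'dz': 1, 'roll': 0.9, 'jaw': 1}, {'dx': -29, 'dy': 9, 'dz': 0, 'roll': 0.8, 'jaw': 1}, {'dx': 0, 'dy': 0, 'dz': 13, 'roll': 0.0, 'jaw': 1}, {'dx': 0, 'dy': 0, 'dz': 14, 'roll': 0.0, 'jaw': 1}]
[{'dx': 0, 'dy': 0, 'dz': 13, 'roll': 0.0, 'jaw': 1}]
end [483.9   1.2 105.3] 84.8 max 30
```

{"api": "send_rows", "payload": {
  "rows": [
    {"dx": -28, "dy": -2, "dz": 0, "roll": 1.0, "jaw": 1},
    {"dx": -28, "dy": -1, "dz": -1, "roll": 1.0, "jaw": 1},
    {"dx": -27, "dy": -1, "dz": 0, "roll": 1.0, "jaw": 1},
    {"dx": -28, "dy": 0, "dz": 0, "roll": 1.0, "jaw": 1},
    {"dx": -28, "dy": 0, "dz": -1, "roll": 1.0, "jaw": 1},
    {"dx": -30, "dy": 7, "dz": 1, "roll": 0.8, "jaw": 1},
    {"dx": -29, "dy": 8, "dz": 0, "roll": 0.9, "jaw": 1},
    {"dx": -29, "dy": 9, "dz": 1, "roll": 0.8, "jaw": 1},
    {"dx": -30, "dy": 8, "dz": 1, "roll": 0.9, "jaw": 1},
    {"dx": -29, "dy": 9, "dz": 0, "roll": 0.8, "jaw": 1},
    {"dx": 0, "dy": 0, "dz": 14, "roll": 0, "jaw": 1},
    {"dx": 0, "dy": 0, "dz": 14, "roll": 0, "jaw": 1}
  ]
}}

```text
time_s: 11.87
ee_pos: [0.4836, -0.0004, 0.1153]
eef_rot: [-3.141, -0.0, 1.477]
force: [-0.3, 0.9, -0.7]
grip_width: 0.0254
grip_force: 15.0
```

{"api": "send_rows", "payload": {
  "rows": [
    {"dx": 0, "dy": 0, "dz": 12, "roll": 0, "jaw": 1},
    {"dx": 0, "dy": 0, "dz": 6, "roll": 0, "jaw": 1},
    {"dx": 0, "dy": 0, "dz": 3, "roll": 0, "jaw": 1},
    {"dx": 0, "dy": 0, "dz": 0, "roll": 0, "jaw": 1},
    {"dx": 0, "dy": 0, "dz": 0, "roll": 0, "jaw": 1},
    {"dx": 0, "dy": 0, "dz": 0, "roll": 0, "jaw": 1}
  ]
}}

```text
time_s: 12.37
ee_pos: [0.4839, 0.0012, 0.096]
eef_rot: [3.141, -0.0, 1.48]
force: [-1.4, 1.0, -0.5]
grip_width: 0.0251
grip_force: 15.0
```

{"api": "send_rows", "payload": {
  "rows": [
    {"dx": 0, "dy": 0, "dz": 2, "roll": 0, "jaw": 1},
    {"dx": 0, "dy": 0, "dz": 0, "roll": 0, "jaw": 1},
    {"dx": 0, "dy": 0, "dz": 0, "roll": 0, "jaw": 1}
  ]
}}

```text
time_s: 12.62
ee_pos: [0.4837, 0.0011, 0.0936]
eef_rot: [3.141, 0.0, 1.48]
force: [-0.8, 0.6, 0.3]
grip_width: 0.0251
grip_force: 15.0
```

{"api": "send_rows", "payload": {
  "rows": [
    {"dx": 0, "dy": 0, "dz": 1.5, "roll": 0, "jaw": 1},
    {"dx": 0, "dy": 0, "dz": 0, "roll": 0, "jaw": 1},
    {"dx": 0, "dy": 0, "dz": 0, "roll": 0, "jaw": 1}
  ]
}}

```text
time_s: 12.87
ee_pos: [0.4836, 0.0011, 0.0919]
eef_rot: [-3.141, 0.0, 1.48]
force: [-0.3, -0.2, -1.2]
grip_width: 0.0252
grip_force: 15.0
```

{"api": "send_rows", "payload": {
  "rows": [
    {"dx": 0, "dy": 0, "dz": 1.5, "roll": 0, "jaw": 1},
    {"dx": 0, "dy": 0, "dz": 0, "roll": 0, "jaw": 1},
    {"dx": 0, "dy": 0, "dz": 0, "roll": 0, "jaw": 1}
  ]
}}

```text
time_s: 13.12
ee_pos: [0.4838, 0.001, 0.0906]
eef_rot: [3.141, -0.0, 1.48]
force: [0.2, -0.4, 2.4]
grip_width: 0.0251
grip_force: 15.0
```

Contact again at about 0.091, so I'll place it the same way, then lift clear and plan the +x row.

{"api": "send_rows", "payload": {
  "rows": [
    {"dx": 0, "dy": 0, "dz": 0, "roll": 0, "jaw": 1},
    {"dx": 0, "dy": 0, "dz": 1, "roll": 0, "jaw": 1},
    {"dx": 0, "dy": 0, "dz": 1, "roll": 0, "jaw": 1},
    {"dx": 0, "dy": 0, "dz": 1, "roll": 0, "jaw": 1},
    {"dx": 0, "dy": 0, "dz": 1, "roll": 0, "jaw": 1},
    {"dx": 0, "dy": 0, "dz": 1, "roll": 0, "jaw": 1},
    {"dx": 0, "dy": 0, "dz": 0, "roll": 0, "jaw": 1}
  ],
  "force": 3
}}

```text
time_s: 13.7
ee_pos: [0.4836, 0.0011, 0.0852]
eef_rot: [-3.141, 0.0, 1.48]
force: [1.6, -0.2, 1.8]
grip_width: 0.0254
grip_force: 3.0
```

{"api": "send_rows", "payload": {
  "rows": [
    {"dx": 0, "dy": 0, "dz": 0, "roll": 0, "jaw": 0.44},
    {"dx": 0, "dy": 0, "dz": 0, "roll": 0, "jaw": 0.42},
    {"dx": 0, "dy": 0, "dz": 0, "roll": 0, "jaw": 0.4},
    {"dx": 0, "dy": 0, "dz": 0, "roll": 0, "jaw": 0.36},
    {"dx": 0, "dy": 0, "dz": 0, "roll": 0, "jaw": 0.3},
    {"dx": 0, "dy": 0, "dz": 0, "roll": 0, "jaw": 0.2},
    {"dx": 0, "dy": 0, "dz": -5, "roll": 0, "jaw": 0.2},
    {"dx": 0, "dy": 0, "dz": -10, "roll": 0, "jaw": 0.2},
    {"dx": 0, "dy": 0, "dz": -25, "roll": 0, "jaw": 0.1},
    {"dx": 0, "dy": 0, "dz": -25, "roll": 0, "jaw": 0.1}
  ]
}}

```text
time_s: 14.53
ee_pos: [0.4833, 0.0011, 0.1517]
eef_rot: [-3.14, 0.0, 1.48]
force: [0.6, 0.0, 0.0]
grip_width: 0.0419
grip_force: 0.0
```

Run:
```python
from h import *
x,y=xy(RACK,RY,.028,-.068)
print(x,y)
plan([(.49,.08,.15,88,3),(x,y,.13,93,4),(x,y,.13,93,1)],0.1,(.4838,.001,.1505,84.8))
```

```text
0.5136752336218755 0.16381882584716745
[{'dx': 26, 'dy': 0, 'dz': 0, 'roll': -1.1, 'jaw': 0.1}, {'dx': 27, 'dy': 0, 'dz': 0, 'roll': -1.0, 'jaw': 0.1}, {'dx': 26, 'dy': 0, 'dz': 0, 'roll': -1.1, 'jaw': 0.1}, {'dx': 21, 'dy': 5, 'dz': 5, 'roll': -1.2, 'jaw': 0.1}, {'dx': 21, 'dy': 6, 'dz': 5, 'roll': -1.3, 'jaw': 0.1}, {'dx': 21, 'dy': 6, 'dz': 5, 'roll': -1.3, 'jaw': 0.1}, {'dx': 21, 'dy': 7, 'dz': 6, 'roll': -1.2, 'jaw': 0.1}, {'dx': 0, 'dy': 0, 'dz': 0, 'roll': -0.0, 'jaw': 0.1}]
end [513.7 163.8 129.5] 93.0 max 27
```

{"api": "send_rows", "payload": {
  "rows": [
    {"dx": 26, "dy": 0, "dz": 0, "roll": -1.1, "jaw": 0.1},
    {"dx": 27, "dy": 0, "dz": 0, "roll": -1.0, "jaw": 0.1},
    {"dx": 26, "dy": 0, "dz": 0, "roll": -1.1, "jaw": 0.1},
    {"dx": 20, "dy": 0, "dz": 0, "roll": -1.2, "jaw": 0.1},
    {"dx": 20, "dy": 0, "dz": 0, "roll": -1.3, "jaw": 0.1},
    {"dx": 20, "dy": 0, "dz": 0, "roll": -1.3, "jaw": 0.1},
    {"dx": 13, "dy": 0, "dz": 0, "roll": -1.2, "jaw": 0.1},
    {"dx": 0, "dy": 0, "dz": 0, "roll": 0, "jaw": 0.1}
  ]
}}

```text
time_s: 15.2
ee_pos: [0.4897, 0.1547, 0.1514]
eef_rot: [3.141, -0.0, 1.626]
force: [-0.6, -0.2, 0.1]
grip_width: 0.0422
grip_force: 0.0
```

Run:
```python
from h import *
from station import *
import pickle
o=get_obs();print(o['ee_pos'],np.degrees(o['eef_rot'][2]))
c=camera('top');report(c,.098)
d=pickle.load(open('c0.pkl','rb'))
for n in d:
    W=world(d[n])*1000
    k=(W[...,0]>590)&(W[...,0]<630)&(W[...,2]>135)&(W[...,2]<320)&(W[...,1]>90)&(W[...,1]<215)
    P=W[k];o=np.argsort(P[:,1]);print(n,len(P),[tuple(map(int,P[i])) for i in o[:14]])
    k=(W[...,0]>590)&(W[...,0]<640)&(W[...,2]>90)&(W[...,2]<200)&(W[...,1]>100)&(W[...,1]<185)
    print('sill z',np.percentile(W[k][:,2],[50,90,99]))
# rack +x near slat now
W=world(c);p=xy(RACK,4,.028,-.061);q=W[...,:2]-p;a=np.radians(4)
```

```text
[0.48972441 0.15468318 0.15137752] 93.17627457612224
-1 195 across [-46.6 -35.1 -24.1] along [-50.5  53.4] z 105.4 tilt [-0.005  0.014] ((-36.26534652709961, 2.1846237182617188), (28.06185531616211, 106.6459732055664), 2.1916391849517822)
1 200 across [23.3 34.8 46.3] along [-51.   53.3] z 105.3 tilt [-0.033  0.005] ((33.07842254638672, 1.3437767028808594), (105.53716278076172, 31.056673049926758), 89.45677185058594)
top 21 [(610, 213, 243), (612, 213, 206), (600, 213, 200), (611, 213, 165), (604, 213, 273), (606, 213, 201), (603, 213, 305), (607, 213, 271), (610, 213, 199), (611, 213, 271), (609, 213, 235), (599, 214, 154), (606, 214, 231), (602, 214, 265)]
sill z [112.1418641  117.32741429 123.53887575]
side 159 [(612, 198, 259), (616, 199, 160), (605, 200, 230), (604, 200, 249), (616, 202, 164), (625, 202, 198), (609, 202, 248), (614, 202, 237), (616, 202, 308), (629, 202, 207), (616, 203, 193), (607, 203, 318), (615, 203, 223), (609, 203, 276)]
sill z [111.47179002 115.02453844 117.06030848]
```

Layer 1 is good: centres at ±35 mm, level. The near +x slat can be reached because the gripper body passes above the 0.12 m sill of the cabinet.

{"api": "send_rows", "payload": {
  "rows": [
    {"dx": 5, "dy": 12, "dz": 5, "roll": 0, "jaw": 0.1},
    {"dx": 0, "dy": 12, "dz": 15, "roll": 0, "jaw": 0.1},
    {"dx": 0, "dy": 0, "dz": 20, "roll": 0, "jaw": 0.1},
    {"dx": 0, "dy": 0, "dz": 20, "roll": 0, "jaw": 0.1},
    {"dx": 0, "dy": 0, "dz": 20, "roll": 0, "jaw": 0.1},
    {"dx": 0, "dy": 0, "dz": 0, "roll": 0, "jaw": 0.1}
  ]
}}

```text
time_s: 15.75
ee_pos: [0.512, 0.1577, 0.0676]
eef_rot: [-3.137, 0.001, 1.622]
force: [-0.4, -0.4, -0.2]
grip_width: 0.0424
grip_force: 0.0
```

{"api": "send_rows", "payload": {
  "rows": [
    {"dx": 0, "dy": 0, "dz": 14, "roll": 0, "jaw": 0.1},
    {"dx": 0, "dy": 0, "dz": 10, "roll": 0, "jaw": 0.1},
    {"dx": 0, "dy": 0, "dz": 0, "roll": 0, "jaw": 0.2},
    {"dx": 0, "dy": 0, "dz": 0, "roll": 0, "jaw": 0.35},
    {"dx": 0, "dy": 0, "dz": 0, "roll": 0, "jaw": 0.5},
    {"dx": 0, "dy": 0, "dz": 0, "roll": 0, "jaw": 1},
    {"dx": 0, "dy": 0, "dz": 0, "roll": 0, "jaw": 1},
    {"dx": 0, "dy": 0, "dz": 0, "roll": 0, "jaw": 1},
    {"dx": 0, "dy": 0, "dz": 0, "roll": 0, "jaw": 1}
  ],
  "force": 15
}}

```text
time_s: 16.5
ee_pos: [0.514, 0.1591, 0.0473]
eef_rot: [3.14, -0.0, 1.623]
force: [-1.1, -1.8, 6.8]
grip_width: 0.0249
grip_force: 15.0
```

{"api": "send_rows", "payload": {
  "rows": [
    {"dx": 0, "dy": 0, "dz": -5, "roll": 0, "jaw": 1},
    {"dx": 0, "dy": 0, "dz": -10, "roll": 0, "jaw": 1},
    {"dx": 0, "dy": 0, "dz": -20, "roll": 0, "jaw": 1},
    {"dx": 0, "dy": -5, "dz": -25, "roll": 0, "jaw": 1},
    {"dx": 0, "dy": -15, "dz": -25, "roll": 0, "jaw": 1},
    {"dx": 0, "dy": -20, "dz": -17, "roll": 0, "jaw": 1},
    {"dx": 0, "dy": 0, "dz": 0, "roll": 0, "jaw": 1},
    {"dx": 0, "dy": 0, "dz": 0, "roll": 0, "jaw": 1}
  ]
}}

```text
time_s: 17.17
ee_pos: [0.4736, 0.1572, 0.15]
eef_rot: [3.139, -0.001, 1.623]
force: [-0.4, -0.0, -0.7]
grip_width: 0.0251
grip_force: 15.0
```

Run:
```python
from h import *
from station import *
o=get_obs();print(o['time_s'],o['ee_pos'],np.degrees(o['eef_rot'][2]),o['grip_width'],o['force'])
x,y=xy(STAND,SY,.0117,.035)
plan([(x,y,.15,174.8,12)],1)
```

```text
17.1667 [0.47363114 0.1571619  0.14997536] 93.01770885000495 0.025121786531390758 [-0.36774999 -0.01278807 -0.69897672]
[{'dx': -10, 'dy': -1, 'dz': 0, 'roll': -6.8, 'jaw': 1}, {'dx': -9, 'dy': -3, 'dz': 0, 'roll': -6.8, 'jaw': 1}, {'dx': -10, 'dy': -3, 'dz': 0, 'roll': -6.8, 'jaw': 1}, {'dx': -8, 'dy': -5, 'dz': 0, 'roll': -6.9, 'jaw': 1}, {'dx': -9, 'dy': -6, 'dz': 0, 'roll': -6.8, 'jaw': 1}, {'dx': -7, 'dy': -6, 'dz': 0, 'roll': -6.8, 'jaw': 1}, {'dx': -7, 'dy': -8, 'dz': 0, 'roll': -6.8, 'jaw': 1}, {'dx': -5, 'dy': -8, 'dz': 0, 'roll': -6.8, 'jaw': 1}, {'dx': -5, 'dy': -9, 'dz': 0, 'roll': -6.8, 'jaw': 1}, {'dx': -4, 'dy': -9, 'dz': 0, 'roll': -6.9, 'jaw': 1}, {'dx': -2, 'dy': -10, 'dz': 0, 'roll': -6.8, 'jaw': 1}, {'dx': -2, 'dy': -9, 'dz': 0, 'roll': -6.8, 'jaw': 1}]
end [464.9  38.6 150. ] 174.8 max 10
```

{"api": "send_rows", "payload": {
  "rows": [
    {"dx": -10, "dy": -1, "dz": 0, "roll": -6.8, "jaw": 1},
    {"dx": -9, "dy": -3, "dz": 0, "roll": -6.8, "jaw": 1},
    {"dx": -10, "dy": -3, "dz": 0, "roll": -6.8, "jaw": 1},
    {"dx": -8, "dy": -5, "dz": 0, "roll": -6.9, "jaw": 1},
    {"dx": -9, "dy": -6, "dz": 0, "roll": -6.8, "jaw": 1},
    {"dx": -7, "dy": -6, "dz": 0, "roll": -6.8, "jaw": 1},
    {"dx": -7, "dy": -8, "dz": 0, "roll": -6.8, "jaw": 1},
    {"dx": -5, "dy": -8, "dz": 0, "roll": -6.8, "jaw": 1},
    {"dx": -5, "dy": -9, "dz": 0, "roll": -6.8, "jaw": 1},
    {"dx": -4, "dy": -9, "dz": 0, "roll": -6.9, "jaw": 1},
    {"dx": -2, "dy": -10, "dz": 0, "roll": -6.8, "jaw": 1},
    {"dx": -2, "dy": -9, "dz": 0, "roll": -6.8, "jaw": 1}
  ]
}}

```text
time_s: 18.17
ee_pos: [0.4647, 0.0377, 0.1476]
eef_rot: [-3.141, -0.002, 3.056]
force: [-0.1, -0.2, -0.2]
grip_width: 0.0252
grip_force: 15.0
```

{"api": "send_rows", "payload": {
  "rows": [
    {"dx": 0, "dy": 0, "dz": 10, "roll": 0, "jaw": 1},
    {"dx": 0, "dy": 0, "dz": 15, "roll": 0, "jaw": 1},
    {"dx": 0, "dy": 0, "dz": 10, "roll": 0, "jaw": 1},
    {"dx": 0, "dy": 0, "dz": 6, "roll": 0, "jaw": 1},
    {"dx": 0, "dy": 0, "dz": 2, "roll": 0, "jaw": 1},
    {"dx": 0, "dy": 0, "dz": 0, "roll": 0, "jaw": 1},
    {"dx": 0, "dy": 0, "dz": 0, "roll": 0, "jaw": 1},
    {"dx": 0, "dy": 0, "dz": 0, "roll": 0, "jaw": 1}
  ]
}}

```text
time_s: 18.83
ee_pos: [0.465, 0.0385, 0.1059]
eef_rot: [3.141, 0.001, 3.051]
force: [0.4, 0.6, 0.2]
grip_width: 0.0254
grip_force: 15.0
```

Run:
```python
from h import *
from station import *
o=get_obs();p=o['ee_pos'];print(o['time_s'],p,np.degrees(o['eef_rot'][2]),'target',xy(STAND,SY,.0117,.035))
c=camera('side');W,k,s,t,hsv=slats(c)
m=k&(W[...,2]>.107)
print(m.sum(),'s',np.percentile(s[m],[2,50,98]),'t',np.percentile(t[m],[2,50,98]),'z',np.percentile(W[m][:,2],[2,50,98]))
c=camera('top');report(c,.107,'t')
```

```text
18.8333 [0.46502974 0.0385129  0.10591631] 174.78144300543548 target (np.float64(0.4643239877707292), np.float64(0.038295552763244936))
125 s [-43.62218723  -5.20532306  56.72102244] t [-29.26837457  27.21160891  42.16024219] z [0.10746269 0.12168576 0.13096873]
-1 none 2
1 none 0
```

{"api": "send_rows", "payload": {
  "rows": [
    {"dx": 0, "dy": 0, "dz": 2, "roll": 0, "jaw": 1},
    {"dx": 0, "dy": 0, "dz": 0, "roll": 0, "jaw": 1},
    {"dx": 0, "dy": 0, "dz": 0, "roll": 0, "jaw": 1}
  ]
}}

```text
time_s: 19.18
ee_pos: [0.4648, 0.0384, 0.1035]
eef_rot: [3.142, 0.0, 3.051]
force: [-0.1, -0.8, -1.0]
grip_width: 0.0255
grip_force: 15.0
```

{"api": "send_rows", "payload": {
  "rows": [
    {"dx": 0, "dy": 0, "dz": 1.5, "roll": 0, "jaw": 1},
    {"dx": 0, "dy": 0, "dz": 0, "roll": 0, "jaw": 1},
    {"dx": 0, "dy": 0, "dz": 0, "roll": 0, "jaw": 1}
  ]
}}

```text
time_s: 19.43
ee_pos: [0.465, 0.0385, 0.1023]
eef_rot: [3.141, 0.001, 3.051]
force: [-1.3, 0.6, 5.4]
grip_width: 0.0252
grip_force: 15.0
```

Contact on layer 1 at 0.1025, as expected. I'll release it the same way.

{"api": "send_rows", "payload": {
  "rows": [
    {"dx": 0, "dy": 0, "dz": 0, "roll": 0, "jaw": 1},
    {"dx": 0, "dy": 0, "dz": 1, "roll": 0, "jaw": 1},
    {"dx": 0, "dy": 0, "dz": 1, "roll": 0, "jaw": 1},
    {"dx": 0, "dy": 0, "dz": 1, "roll": 0, "jaw": 1},
    {"dx": 0, "dy": 0, "dz": 1, "roll": 0, "jaw": 1},
    {"dx": 0, "dy": 0, "dz": 1, "roll": 0, "jaw": 1},
    {"dx": 0, "dy": 0, "dz": 0, "roll": 0, "jaw": 1}
  ],
  "force": 3
}}

```text
time_s: 20.02
ee_pos: [0.4646, 0.0383, 0.0966]
eef_rot: [-3.141, -0.001, 3.051]
force: [0.7, 1.0, 1.0]
grip_width: 0.0254
grip_force: 3.0
```

{"api": "send_rows", "payload": {
  "rows": [
    {"dx": 0, "dy": 0, "dz": 0, "roll": 0, "jaw": 0.44},
    {"dx": 0, "dy": 0, "dz": 0, "roll": 0, "jaw": 0.42},
    {"dx": 0, "dy": 0, "dz": 0, "roll": 0, "jaw": 0.4},
    {"dx": 0, "dy": 0, "dz": 0, "roll": 0, "jaw": 0.36},
    {"dx": 0, "dy": 0, "dz": 0, "roll": 0, "jaw": 0.3},
    {"dx": 0, "dy": 0, "dz": 0, "roll": 0, "jaw": 0.2},
    {"dx": 0, "dy": 0, "dz": -5, "roll": 0, "jaw": 0.2},
    {"dx": 0, "dy": 0, "dz": -10, "roll": 0, "jaw": 0.2},
    {"dx": 0, "dy": 0, "dz": -25, "roll": 0, "jaw": 0.1},
    {"dx": 0, "dy": 0, "dz": -25, "roll": 0, "jaw": 0.1},
    {"dx": 0, "dy": 0, "dz": 0, "roll": 0, "jaw": 0.1}
  ]
}}

```text
time_s: 20.93
ee_pos: [0.4666, 0.0384, 0.1671]
eef_rot: [3.141, 0.007, 3.051]
force: [-0.4, 0.2, 0.6]
grip_width: 0.0423
grip_force: 0.0
```

Run:
```python
from h import *
from station import *
x,y=xy(RACK,RY,-.02,0)
o=get_obs();print(o['ee_pos'])
plan([(x,y,.165,94,12)],0.1)
```

```text
[0.46658289 0.03842815 0.1670878 ]
[{'dx': 2, 'dy': 16, 'dz': 0, 'roll': 6.7, 'jaw': 0.1}, {'dx': 4, 'dy': 15, 'dz': 0, 'roll': 6.8, 'jaw': 0.1}, {'dx': 5, 'dy': 15, 'dz': 1, 'roll': 6.7, 'jaw': 0.1}, {'dx': 7, 'dy': 14, 'dz': 0, 'roll': 6.7, 'jaw': 0.1}, {'dx': 9, 'dy': 13, 'dz': 0, 'roll': 6.8, 'jaw': 0.1}, {'dx': 10, 'dy': 12, 'dz': 0, 'roll': 6.7, 'jaw': 0.1}, {'dx': 12, 'dy': 11, 'dz': 0, 'roll': 6.7, 'jaw': 0.1}, {'dx': 13, 'dy': 9, 'dz': 0, 'roll': 6.8, 'jaw': 0.1}, {'dx': 14, 'dy': 8, 'dz': 1, 'roll': 6.7, 'jaw': 0.1}, {'dx': 14, 'dy': 6, 'dz': 0, 'roll': 6.7, 'jaw': 0.1}, {'dx': 16, 'dy': 4, 'dz': 0, 'roll': 6.8, 'jaw': 0.1}, {'dx': 15, 'dy': 3, 'dz': 0, 'roll': 6.7, 'jaw': 0.1}]
end [461.2 228.1 165.1] 94.0 max 16
```

{"api": "send_rows", "payload": {
  "rows": [
    {"dx": 2, "dy": 16, "dz": 0, "roll": 6.7, "jaw": 0.1},
    {"dx": 4, "dy": 15, "dz": 0, "roll": 6.8, "jaw": 0.1},
    {"dx": 5, "dy": 15, "dz": 1, "roll": 6.7, "jaw": 0.1},
    {"dx": 7, "dy": 14, "dz": 0, "roll": 6.7, "jaw": 0.1},
    {"dx": 9, "dy": 13, "dz": 0, "roll": 6.8, "jaw": 0.1},
    {"dx": 10, "dy": 12, "dz": 0, "roll": 6.7, "jaw": 0.1},
    {"dx": 12, "dy": 11, "dz": 0, "roll": 6.7, "jaw": 0.1},
    {"dx": 13, "dy": 9, "dz": 0, "roll": 6.8, "jaw": 0.1},
    {"dx": 14, "dy": 8, "dz": 1, "roll": 6.7, "jaw": 0.1},
    {"dx": 14, "dy": 6, "dz": 0, "roll": 6.7, "jaw": 0.1},
    {"dx": 16, "dy": 4, "dz": 0, "roll": 6.8, "jaw": 0.1},
    {"dx": 15, "dy": 3, "dz": 0, "roll": 6.7, "jaw": 0.1}
  ]
}}

```text
time_s: 21.93
ee_pos: [0.4592, 0.2289, 0.1604]
eef_rot: [3.141, -0.0, 1.635]
force: [-0.2, -0.4, 1.0]
grip_width: 0.0424
grip_force: 0.0
```

Run:
```python
from h import *
from station import *
import pickle
o=get_obs();print(o['time_s'],o['ee_pos'],np.degrees(o['eef_rot'][2]))
c=camera('top');print('L1');report(c,.098);print('L2');report(c,.111,'t')
d=pickle.load(open('c0.pkl','rb'))['top']
# rails/handle positions in c0: dark pixels near the far +x slat
W=world(d);a=np.radians(4);q=W[...,:2]-np.array(xy(RACK,4,.028,.061));s=(q@[np.cos(a),np.sin(a)])*1000;t=(q@[-np.sin(a),np.cos(a)])*1000
f=d['frame'].max(-1)
for rng in((-45,-17),):
    k=(s>-42)&(s<-17)&(abs(t)<60)&(f<140); print('rail t',sorted(t[k].round().astype(int)), W[k][:,2].round(2)[:20])
k=(W[...,0]>.55)&(W[...,0]<.592)&(W[...,1]>.24)&(W[...,1]<.33)&(W[...,2]>.1)&(W[...,2]<.26)
print('handle y',np.percentile(W[k][:,1],[0,5,50,95,100]),W[k][:,0].min())
b=c['frame'][180:250,235:365,::-1];cv2.imwrite('pics/a2.png',cv2.resize(b,(780,420),interpolation=cv2.INTER_CUBIC))
```

```text
21.9333 [0.45922701 0.22892324 0.16043304] 93.66499233931928
L1
-1 229 across [-51.5 -34.7 -17.3] along [-50.7  52.9] z 109.0 tilt [-0.023  0.121] ((-34.012760162353516, 1.1938438415527344), (37.447750091552734, 104.56669616699219), 1.4138721227645874)
1 234 across [18.  35.1 51.9] along [-50.8  53.2] z 109.4 tilt [-0.002  0.114] ((36.70738220214844, 2.7357826232910156), (37.785404205322266, 106.86565399169922), 4.317087650299072)
L2
-1 none 17
1 203 across [27.4 38.4 49.9] along [-51.6  55.4] z 117.2 tilt [ 0.021 -0.008] ((33.65440368652344, 1.3944816589355469), (35.13883972167969, 110.1374740600586), 0.9445226788520813)
rail t [np.int64(-41), np.int64(-41), np.int64(-41), np.int64(-40), np.int64(-40), np.int64(-39), np.int64(-39), np.int64(-39), np.int64(-38), np.int64(-38), np.int64(-38), np.int64(-36), np.int64(-35), np.int64(-35), np.int64(-34), np.int64(-34), np.int64(-34), np.int64(-32), np.int64(-32), np.int64(-32), np.int64(33), np.int64(34), np.int64(34), np.int64(35), np.int64(35), np.int64(35), np.int64(35), np.int64(36), np.int64(38), np.int64(38), np.int64(38), np.int64(39), np.int64(39), np.int64(39), np.int64(41), np.int64(41), np.int64(41), np.int64(41), np.int64(42), np.int64(47)] [0.01 0.01 0.01 0.   0.02 0.02 0.01 0.01 0.01 0.   0.02 0.   0.02 0.02
 0.01 0.01 0.01 0.02 0.01 0.01]
handle y [0.27524975 0.27738475 0.28474765 0.29434409 0.29544624] 0.5609034476410798
```

View pics/a2.png

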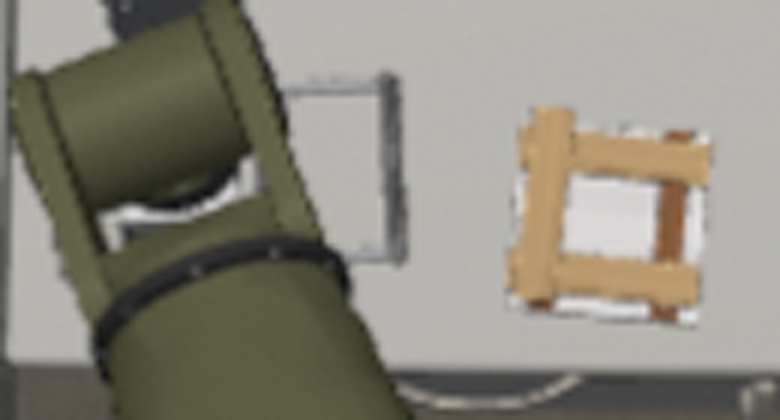

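Run:
```python
from h import *
import pickle
W=world(pickle.load(open('c0.pkl','rb'))['top'])
for y in np.arange(.33,.52,.02):
    print(round(y,2),[round(float(np.percentile(W[(abs(W[...,0]-x)<.012)&(abs(W[...,1]-y)<.01)][:,2],90)),2) if ((abs(W[...,0]-x)<.012)&(abs(W[...,1]-y)<.01)).any() else None for x in np.arange(.38,.62,.03)])
x,y=xy(RACK,RY,.028,.112)
print(x,y)
plan([(x-.04,y,.16,94,4),(x,y,.13,94,2),(x,y,.07,94,3)],0.1,(.4612,.2281,.1605,94))
```

```text
0.33 [0.0, 0.01, 0.07, 0.06, 0.07, 0.02, 0.01, 0.01]
0.35 [0.0, 0.0, 0.07, 0.01, 0.07, 0.0, 0.01, 0.0]
0.37 [0.01, 0.01, 0.01, 0.01, 0.01, 0.0, 0.01, 0.0]
0.39 [0.01, 0.01, 0.01, 0.01, 0.01, 0.01, 0.01, 0.01]
0.41 [0.01, 0.01, 0.01, 0.01, 0.01, 0.01, 0.01, 0.01]
0.43 [0.01, 0.01, 0.01, 0.01, 0.01, 0.01, 0.01, 0.01]
0.45 [0.01, 0.01, 0.01, 0.01, 0.01, 0.01, 0.01, 0.01]
0.47 [0.0, 0.01, 0.01, 0.01, 0.01, 0.07, 0.01, 0.0]
0.49 [0.01, 0.1, 0.08, 0.0, 0.09, 0.09, 0.09, 0.53]
0.51 [0.2, 0.15, 0.13, 0.01, 0.09, 0.03, 0.09, 0.55]
0.501119068347933 0.3433803548939358
[{'dx': 29, 'dy': 2, 'dz': 0, 'roll': -0.0, 'jaw': 0.1}, {'dx': 29, 'dy': 2, 'dz': 0, 'roll': -0.0, 'jaw': 0.1}, {'dx': 28, 'dy': 2, 'dz': 0, 'roll': -0.0, 'jaw': 0.1}, {'dx': 29, 'dy': 2, 'dz': 0, 'roll': -0.0, 'jaw': 0.1}, {'dx': -1, 'dy': 20, 'dz': 15, 'roll': -0.0, 'jaw': 0.1}, {'dx': -2, 'dy': 20, 'dz': 16, 'roll': -0.0, 'jaw': 0.1}, {'dx': 0, 'dy': 0, 'dz': 20, 'roll': -0.0, 'jaw': 0.1}, {'dx': 0, 'dy': 0, 'dz': 20, 'roll': -0.0, 'jaw': 0.1}, {'dx': 0, 'dy': 0, 'dz': 20, 'roll': -0.0, 'jaw': 0.1}]
end [501.3 343.2  69.5] 94.0 max 29
```

{"api": "send_rows", "payload": {
  "rows": [
    {"dx": 30, "dy": 2, "dz": 0, "roll": 0, "jaw": 0.1},
    {"dx": 30, "dy": 2, "dz": 0, "roll": 0, "jaw": 0.1},
    {"dx": 29, "dy": 2, "dz": 0, "roll": 0, "jaw": 0.1},
    {"dx": 29, "dy": 2, "dz": 0, "roll": 0, "jaw": 0.1},
    {"dx": -1, "dy": 20, "dz": 15, "roll": 0, "jaw": 0.1},
    {"dx": -2, "dy": 20, "dz": 16, "roll": 0, "jaw": 0.1},
    {"dx": 0, "dy": 0, "dz": 15, "roll": 0, "jaw": 0.1},
    {"dx": 0, "dy": 0, "dz": 0, "roll": 0, "jaw": 0.1},
    {"dx": 0, "dy": 0, "dz": 0, "roll": 0, "jaw": 0.1},
    {"dx": 0, "dy": 0, "dz": 0, "roll": 0, "jaw": 0.1}
  ]
}}

```text
time_s: 22.82
ee_pos: [0.4993, 0.3462, 0.1152]
eef_rot: [3.141, -0.001, 1.641]
force: [0.1, -0.9, 0.8]
grip_width: 0.0427
grip_force: 0.0
```

Run:
```python
from h import *
from station import *
o=get_obs();print(o['time_s'],o['ee_pos'],np.degrees(o['eef_rot'][2]),o['force'])
x,y=xy(RACK,RY,.028,.114);print(x,y)
plan([(x,y,.046,94,3)],.1)
```

```text
22.8167 [0.49931792 0.3461666  0.11521484] 94.0450301035766 [ 0.07771753 -0.88401905  0.80988928]
0.5009795554004447 0.3453754829944555
[{'dx': 0, 'dy': 1, 'dz': 23, 'roll': 0.0, 'jaw': 0.1}, {'dx': -1, 'dy': 0, 'dz': 23, 'roll': 0.0, 'jaw': 0.1}, {'dx': 0, 'dy': 1, 'dz': 23, 'roll': 0.0, 'jaw': 0.1}]
end [501.4 345.3  46.2] 94.0 max 1
```

{"api": "send_rows", "payload": {
  "rows": [
    {"dx": -1, "dy": 2, "dz": 15, "roll": 0, "jaw": 0.1},
    {"dx": 0, "dy": 0, "dz": 15, "roll": 0, "jaw": 0.1},
    {"dx": 0, "dy": 0, "dz": 15, "roll": 0, "jaw": 0.1},
    {"dx": 0, "dy": 0, "dz": 14, "roll": 0, "jaw": 0.1},
    {"dx": 0, "dy": 0, "dz": 8, "roll": 0, "jaw": 0.1},
    {"dx": 0, "dy": 0, "dz": 0, "roll": 0, "jaw": 0.1},
    {"dx": 0, "dy": 0, "dz": 0, "roll": 0, "jaw": 0.1}
  ]
}}

```text
time_s: 23.4
ee_pos: [0.5015, 0.3455, 0.048]
eef_rot: [3.141, -0.0, 1.641]
force: [-0.2, 0.4, 0.6]
grip_width: 0.0424
grip_force: 0.0
```

{"api": "send_rows", "payload": {
  "rows": [
    {"dx": 0, "dy": 0, "dz": 0, "roll": 0, "jaw": 0.2},
    {"dx": 0, "dy": 0, "dz": 0, "roll": 0, "jaw": 0.35},
    {"dx": 0, "dy": 0, "dz": 0, "roll": 0, "jaw": 0.5},
    {"dx": 0, "dy": 0, "dz": 0, "roll": 0, "jaw": 1},
    {"dx": 0, "dy": 0, "dz": 0, "roll": 0, "jaw": 1},
    {"dx": 0, "dy": 0, "dz": 0, "roll": 0, "jaw": 1},
    {"dx": 0, "dy": 0, "dz": 0, "roll": 0, "jaw": 1}
  ],
  "force": 30
}}

```text
time_s: 23.98
ee_pos: [0.5015, 0.3455, 0.0474]
eef_rot: [3.141, -0.001, 1.641]
force: [0.3, 0.8, 5.4]
grip_width: 0.0238
grip_force: 30.0
```

{"api": "send_rows", "payload": {
  "rows": [
    {"dx": 0, "dy": 0, "dz": -3, "roll": 0, "jaw": 1},
    {"dx": 0, "dy": 0, "dz": -7, "roll": 0, "jaw": 1},
    {"dx": 0, "dy": 0, "dz": -15, "roll": 0, "jaw": 1},
    {"dx": 0, "dy": 0, "dz": -15, "roll": 0, "jaw": 1},
    {"dx": 0, "dy": 0, "dz": -7, "roll": 0, "jaw": 1},
    {"dx": 0, "dy": -10, "dz": 0, "roll": 0, "jaw": 1},
    {"dx": 0, "dy": -18, "dz": 0, "roll": 0, "jaw": 1},
    {"dx": 0, "dy": -18, "dz": 0, "roll": 0, "jaw": 1},
    {"dx": 0, "dy": -10, "dz": 0, "roll": 0, "jaw": 1},
    {"dx": 0, "dy": 0, "dz": 0, "roll": 0, "jaw": 1},
    {"dx": 0, "dy": 0, "dz": 0, "roll": 0, "jaw": 1}
  ]
}}

```text
time_s: 24.9
ee_pos: [0.4457, 0.3415, 0.0943]
eef_rot: [3.141, -0.0, 1.641]
force: [-0.1, 0.0, -0.4]
grip_width: 0.0239
grip_force: 30.0
```

Run:
```python
from h import *
from station import *
o=get_obs();p=o['ee_pos'];print(o['time_s'],p,np.degrees(o['eef_rot'][2]),o['force'],o['grip_width'],o['moment'])
a=np.radians(4)
ims=[]
for n in('side','top'):
    c=camera(n);W=world(c);f=c['frame'].astype(int)
    q=W[...,:2]-p[:2];s=q@[np.cos(a),np.sin(a)]*1000;t=q@[-np.sin(a),np.cos(a)]*1000;z=W[...,2]*1000
    k=(abs(s)<30)&(t>-125)&(t<20)&(z>50)&(z<160)&(f[...,0]-f[...,2]>40)
    print(n,k.sum())
    for lo in range(-120,20,20):
        m=k&(t>=lo)&(t<lo+20)
        if m.sum()>3:
            A=np.c_[s[m],t[m]-lo-10,np.ones(m.sum())];g=np.linalg.lstsq(A,z[m],rcond=None)[0];print(lo,m.sum(),'s',np.percentile(s[m],[3,50,97]).round(),'z',np.median(z[m]).round(1),g.round(2))
    r=(slice(130,220),slice(290,362)) if n=='side' else (slice(180,250),slice(225,295))
    ims.append(cv2.resize(c['frame'][r][:,:,::-1],(390,480),interpolation=cv2.INTER_CUBIC))
cv2.imwrite('pics/a3.png',np.hstack(ims))
```

```text
24.9 [0.44573485 0.34149261 0.09428802] 94.0179252619765 [-0.12438766  0.04263613 -0.41471642] 0.023948397006624225 [-0.05963283 -0.04207416  0.00953474]
side 62
-120 9 s [-3.  5. 10.] z 106.9 [  0.35  -0.18 106.07]
-100 9 s [-6.  3. 13.] z 108.6 [ 3.5000e-01 -1.0000e-01  1.0661e+02]
-80 13 s [-5.  4. 14.] z 108.0 [  0.35  -0.11 107.15]
-60 11 s [-6.  4. 15.] z 108.2 [2.6000e-01 5.0000e-02 1.0775e+02]
-40 10 s [-6.  5. 14.] z 110.0 [ 4.100e-01 -1.000e-01  1.087e+02]
-20 9 s [-5.  6. 18.] z 109.4 [ 1.8000e-01 -2.0000e-02  1.0916e+02]
top 118
-120 10 s [-7.  3.  9.] z 108.5 [ 0.51  1.07 99.59]
-100 40 s [-10.  -1.  11.] z 106.5 [  0.28   0.29 107.8 ]
-80 41 s [-10.   1.  12.] z 110.3 [1.000e-01 9.000e-02 1.099e+02]
-60 27 s [-9.  2. 12.] z 110.7 [ 9.0000e-02 -4.0000e-02  1.1085e+02]
```

View pics/a3.png

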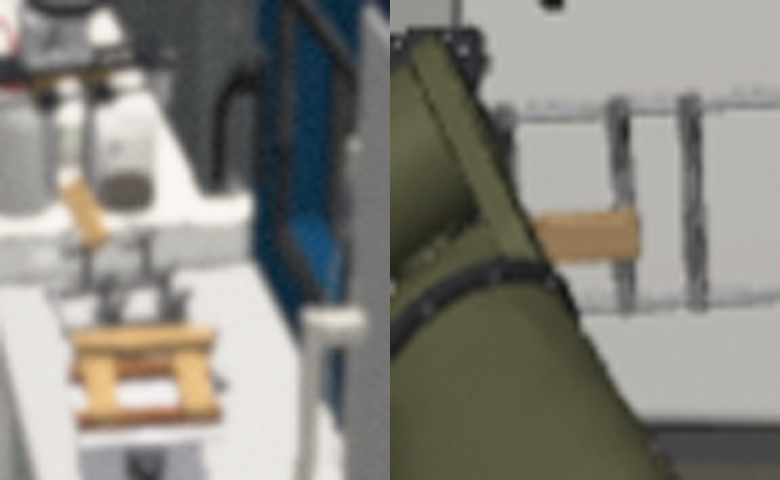

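{"api": "send_rows", "payload": {
  "rows": [
    {"dx": 0, "dy": 0, "dz": 10, "roll": 0, "jaw": 1},
    {"dx": 0, "dy": 0, "dz": 15, "roll": 0, "jaw": 1},
    {"dx": 0, "dy": 0, "dz": 10, "roll": 0, "jaw": 1},
    {"dx": 0, "dy": 0, "dz": 5, "roll": 0, "jaw": 1},
    {"dx": 0, "dy": 0, "dz": 2, "roll": 0, "jaw": 1},
    {"dx": 0, "dy": 0, "dz": 1, "roll": 0, "jaw": 1},
    {"dx": 0, "dy": 0, "dz": 0, "roll": 0, "jaw": 1},
    {"dx": 0, "dy": 0, "dz": 0, "roll": 0, "jaw": 1}
  ]
}}

```text
time_s: 25.67
ee_pos: [0.4457, 0.3415, 0.0514]
eef_rot: [3.141, -0.0, 1.641]
force: [0.1, 0.2, 0.1]
grip_width: 0.024
grip_force: 30.0
```

{"api": "send_rows", "payload": {
  "rows": [
    {"dx": 0, "dy": 0, "dz": 1.5, "roll": 0, "jaw": 1},
    {"dx": 0, "dy": 0, "dz": 0, "roll": 0, "jaw": 1},
    {"dx": 0, "dy": 0, "dz": 0, "roll": 0, "jaw": 1}
  ]
}}

```text
time_s: 25.92
ee_pos: [0.4455, 0.3414, 0.0496]
eef_rot: [3.141, -0.0, 1.641]
force: [-0.0, -0.4, -0.7]
grip_width: 0.0237
grip_force: 30.0
```

{"api": "send_rows", "payload": {
  "rows": [
    {"dx": 0, "dy": 0, "dz": 1.5, "roll": 0, "jaw": 1},
    {"dx": 0, "dy": 0, "dz": 0, "roll": 0, "jaw": 1},
    {"dx": 0, "dy": 0, "dz": 0, "roll": 0, "jaw": 1}
  ]
}}

```text
time_s: 26.17
ee_pos: [0.4455, 0.3413, 0.0479]
eef_rot: [-3.142, 0.0, 1.641]
force: [-0.1, 0.2, -0.6]
grip_width: 0.0238
grip_force: 30.0
```

{"api": "send_rows", "payload": {
  "rows": [
    {"dx": 0, "dy": 0, "dz": 1, "roll": 0, "jaw": 1},
    {"dx": 0, "dy": 0, "dz": 0, "roll": 0, "jaw": 1},
    {"dx": 0, "dy": 0, "dz": 0, "roll": 0, "jaw": 1}
  ]
}}

```text
time_s: 26.42
ee_pos: [0.4455, 0.3415, 0.0473]
eef_rot: [3.141, -0.0, 1.641]
force: [-0.3, -0.2, 4.6]
grip_width: 0.0238
grip_force: 30.0
```

{"api": "send_rows", "payload": {
  "rows": [
    {"dx": 0, "dy": 0, "dz": 0, "roll": 0, "jaw": 0.48},
    {"dx": 0, "dy": 0, "dz": 0, "roll": 0, "jaw": 0.46},
    {"dx": 0, "dy": 0, "dz": 0, "roll": 0, "jaw": 0.43},
    {"dx": 0, "dy": 0, "dz": 0, "roll": 0, "jaw": 0.4},
    {"dx": 0, "dy": 0, "dz": 0, "roll": 0, "jaw": 0.3},
    {"dx": 0, "dy": 0, "dz": 0, "roll": 0, "jaw": 0.1},
    {"dx": 0, "dy": 0, "dz": 0, "roll": 0, "jaw": 0.1},
    {"dx": 0, "dy": 0, "dz": -15, "roll": 0, "jaw": 0.1},
    {"dx": 0, "dy": 0, "dz": -25, "roll": 0, "jaw": 0.1},
    {"dx": 0, "dy": 0, "dz": -25, "roll": 0, "jaw": 0.1},
    {"dx": 0, "dy": 0, "dz": 0, "roll": 0, "jaw": 0.1},
    {"dx": 0, "dy": 0, "dz": 0, "roll": 0, "jaw": 0.1}
  ],
  "force": 10
}}

```text
time_s: 27.42
ee_pos: [0.4459, 0.3416, 0.113]
eef_rot: [3.14, -0.001, 1.641]
force: [0.2, -0.2, -0.9]
grip_width: 0.0422
grip_force: 0.0
```

Run:
```python
from h import *
from station import *
o=get_obs();p=np.array(xy(RACK,4,-.028,.061));print(o['time_s'],o['ee_pos'],p)
a=np.radians(4)
for n in('side','top'):
    c=camera(n);W=world(c);f=c['frame'].astype(int)
    q=W[...,:2]-p;s=q@[np.cos(a),np.sin(a)]*1000;t=q@[-np.sin(a),np.cos(a)]*1000;z=W[...,2]*1000
    k=(abs(s)<40)&(abs(t)<80)&(z>20)&(z<100)&(f[...,0]-f[...,2]>40)
    print(n,k.sum(),np.percentile(t[k],[1,99]).round())
    for lo in range(-80,80,20):
        m=k&(t>=lo)&(t<lo+20)
        if m.sum()>3:
            g=np.linalg.lstsq(np.c_[s[m],np.ones(m.sum())],z[m],rcond=None)[0];print(lo,m.sum(),'s',np.percentile(s[m],[3,50,97]).round(),'z',np.median(z[m]).round(1),g.round(2))
```

```text
27.4167 [0.44588187 0.34160401 0.11295918] [0.44881306 0.28859823]
side 57 [-62.  47.]
-60 11 s [-7.  5. 11.] z 60.9 [ 0.34 62.42]
-40 12 s [-7.  2. 14.] z 63.0 [ 0.35 62.7 ]
-20 9 s [-3.  6. 16.] z 64.9 [ 0.17 63.72]
0 10 s [-5.  3. 11.] z 64.4 [ 0.67 62.85]
20 10 s [-5.  4. 11.] z 65.4 [ 0.46 63.7 ]
top 119 [-53.  10.]
-60 25 s [-13.  -2.   9.] z 66.3 [ 0.28 66.98]
-40 37 s [-9. -1.  9.] z 65.2 [ 0.26 65.52]
-20 39 s [-10.  -0.  11.] z 65.9 [ 0.31 66.29]
0 18 s [-8.  4. 12.] z 67.3 [5.000e-02 6.629e+01]
```

Slat re-seated in the -x slot, so I'll grip it mid-slat.

{"api": "send_rows", "payload": {
  "rows": [
    {"dx": -13, "dy": -1, "dz": 0, "roll": 0, "jaw": 0.1},
    {"dx": -20, "dy": 0, "dz": 0, "roll": 0, "jaw": 0.1},
    {"dx": -20, "dy": 0, "dz": 5, "roll": 0, "jaw": 0.1},
    {"dx": 0, "dy": 0, "dz": 10, "roll": 0, "jaw": 0.1},
    {"dx": 0, "dy": 0, "dz": 20, "roll": 0, "jaw": 0.1},
    {"dx": 0, "dy": 0, "dz": 20, "roll": 0, "jaw": 0.1},
    {"dx": 0, "dy": 0, "dz": 10, "roll": 0, "jaw": 0.1},
    {"dx": 0, "dy": 0, "dz": 0, "roll": 0, "jaw": 0.2},
    {"dx": 0, "dy": 0, "dz": 0, "roll": 0, "jaw": 0.35},
    {"dx": 0, "dy": 0, "dz": 0, "roll": 0, "jaw": 0.5},
    {"dx": 0, "dy": 0, "dz": 0, "roll": 0, "jaw": 1},
    {"dx": 0, "dy": 0, "dz": 0, "roll": 0, "jaw": 1}
  ],
  "force": 15
}}

```text
time_s: 28.52
ee_pos: [0.4489, 0.2888, 0.048]
eef_rot: [3.139, -0.001, 1.641]
force: [2.9, -0.4, 1.9]
grip_width: 0.0252
grip_force: 15.0
```

{"api": "send_rows", "payload": {
  "rows": [
    {"dx": 0, "dy": 0, "dz": 0, "roll": 0, "jaw": 1},
    {"dx": 0, "dy": 0, "dz": 0, "roll": 0, "jaw": 1},
    {"dx": 0, "dy": 0, "dz": -5, "roll": 0, "jaw": 1},
    {"dx": 0, "dy": 0, "dz": -10, "roll": 0, "jaw": 1},
    {"dx": 0, "dy": 0, "dz": -20, "roll": 0, "jaw": 1},
    {"dx": 0, "dy": 0, "dz": -25, "roll": 0, "jaw": 1},
    {"dx": 0, "dy": 0, "dz": -25, "roll": 0, "jaw": 1},
    {"dx": 0, "dy": 0, "dz": -20, "roll": 0, "jaw": 1},
    {"dx": 0, "dy": 0, "dz": 0, "roll": 0, "jaw": 1},
    {"dx": 0, "dy": 0, "dz": 0, "roll": 0, "jaw": 1}
  ]
}}

```text
time_s: 29.35
ee_pos: [0.4481, 0.2885, 0.1528]
eef_rot: [3.141, -0.001, 1.641]
force: [-0.2, -0.5, -1.6]
grip_width: 0.0252
grip_force: 15.0
```

Run:
```python
from h import *
from station import *
o=get_obs();print(o['time_s'],o['ee_pos'],np.degrees(o['eef_rot'][2]),o['grip_width'])
x,y=xy(STAND,SY,.001,-.037);print(x,y)
plan([(.44,.11,.152,120,6),(x,y,.15,174.8,10)],1)
```

```text
29.35 [0.44809094 0.28845379 0.15282536] 94.00452065495311 0.025248627517972865
0.4471424789312981 -0.032438355328988686
[{'dx': -30, 'dy': -3, 'dz': 0, 'roll': -4.3, 'jaw': 1}, {'dx': -29, 'dy': -6, 'dz': 0, 'roll': -4.4, 'jaw': 1}, {'dx': -28, 'dy': -8, 'dz': 0, 'roll': -4.3, 'jaw': 1}, {'dx': -29, 'dy': -10, 'dz': 1, 'roll': -4.3, 'jaw': 1}, {'dx': -27, 'dy': -12, 'dz': 0, 'roll': -4.4, 'jaw': 1}, {'dx': -26, 'dy': -14, 'dz': 0, 'roll': -4.3, 'jaw': 1}, {'dx': -13, 'dy': -7, 'dz': 0, 'roll': -5.5, 'jaw': 1}, {'dx': -12, 'dy': -7, 'dz': 0, 'roll': -5.5, 'jaw': 1}, {'dx': -11, 'dy': -9, 'dz': 1, 'roll': -5.4, 'jaw': 1}, {'dx': -10, 'dy': -10, 'dz': 0, 'roll': -5.5, 'jaw': 1}, {'dx': -10, 'dy': -11, 'dz': 0, 'roll': -5.5, 'jaw': 1}, {'dx': -8, 'dy': -11, 'dz': 0, 'roll': -5.5, 'jaw': 1}]
[{'dx': -7, 'dy': -13, 'dz': 0, 'roll': -5.5, 'jaw': 1}, {'dx': -6, 'dy': -13, 'dz': 0, 'roll': -5.4, 'jaw': 1}, {'dx': -5, 'dy': -13, 'dz': 1, 'roll': -5.5, 'jaw': 1}, {'dx': -3, 'dy': -14, 'dz': 0, 'roll': -5.5, 'jaw': 1}]
end [447.  -32.6 149.8] 174.8 max 30
```

{"api": "send_rows", "payload": {
  "rows": [
    {"dx": -30, "dy": -3, "dz": 0, "roll": -4.3, "jaw": 1},
    {"dx": -29, "dy": -6, "dz": 0, "roll": -4.4, "jaw": 1},
    {"dx": -28, "dy": -8, "dz": 0, "roll": -4.3, "jaw": 1},
    {"dx": -29, "dy": -10, "dz": 1, "roll": -4.3, "jaw": 1},
    {"dx": -27, "dy": -12, "dz": 0, "roll": -4.4, "jaw": 1},
    {"dx": -26, "dy": -14, "dz": 0, "roll": -4.3, "jaw": 1},
    {"dx": -13, "dy": -7, "dz": 0, "roll": -5.5, "jaw": 1},
    {"dx": -12, "dy": -7, "dz": 0, "roll": -5.5, "jaw": 1},
    {"dx": -11, "dy": -9, "dz": 1, "roll": -5.4, "jaw": 1},
    {"dx": -10, "dy": -10, "dz": 0, "roll": -5.5, "jaw": 1},
    {"dx": -10, "dy": -11, "dz": 0, "roll": -5.5, "jaw": 1},
    {"dx": -8, "dy": -11, "dz": 0, "roll": -5.5, "jaw": 1}
  ]
}}

```text
time_s: 30.35
ee_pos: [0.4435, 0.0239, 0.1487]
eef_rot: [-3.14, -0.003, 2.673]
force: [-0.1, 0.3, -0.3]
grip_width: 0.025
grip_force: 15.0
```

{"api": "send_rows", "payload": {
  "rows": [
    {"dx": -7, "dy": -13, "dz": 0, "roll": -5.5, "jaw": 1},
    {"dx": -6, "dy": -13, "dz": 0, "roll": -5.4, "jaw": 1},
    {"dx": -5, "dy": -13, "dz": 1, "roll": -5.5, "jaw": 1},
    {"dx": -3, "dy": -14, "dz": 0, "roll": -5.5, "jaw": 1},
    {"dx": 0, "dy": 0, "dz": 10, "roll": 0, "jaw": 1},
    {"dx": 0, "dy": 0, "dz": 15, "roll": 0, "jaw": 1},
    {"dx": 0, "dy": 0, "dz": 10, "roll": 0, "jaw": 1},
    {"dx": 0, "dy": 0, "dz": 5, "roll": 0, "jaw": 1},
    {"dx": 0, "dy": 0, "dz": 2, "roll": 0, "jaw": 1},
    {"dx": 0, "dy": 0, "dz": 0, "roll": 0, "jaw": 1},
    {"dx": 0, "dy": 0, "dz": 0, "roll": 0, "jaw": 1},
    {"dx": 0, "dy": 0, "dz": 0, "roll": 0, "jaw": 1}
  ]
}}

```text
time_s: 31.35
ee_pos: [0.4473, -0.0325, 0.1074]
eef_rot: [3.142, 0.001, 3.051]
force: [-0.8, -0.5, -1.0]
grip_width: 0.0257
grip_force: 15.0
```

{"api": "send_rows", "payload": {
  "rows": [
    {"dx": 0, "dy": 0, "dz": 2, "roll": 0, "jaw": 1},
    {"dx": 0, "dy": 0, "dz": 0, "roll": 0, "jaw": 1},
    {"dx": 0, "dy": 0, "dz": 0, "roll": 0, "jaw": 1}
  ]
}}

```text
time_s: 31.6
ee_pos: [0.447, -0.0326, 0.105]
eef_rot: [-3.142, 0.0, 3.051]
force: [0.6, -0.1, -0.2]
grip_width: 0.0255
grip_force: 15.0
```

{"api": "send_rows", "payload": {
  "rows": [
    {"dx": 0, "dy": 0, "dz": 1.5, "roll": 0, "jaw": 1},
    {"dx": 0, "dy": 0, "dz": 0, "roll": 0, "jaw": 1},
    {"dx": 0, "dy": 0, "dz": 0, "roll": 0, "jaw": 1}
  ]
}}

```text
time_s: 31.85
ee_pos: [0.4472, -0.0327, 0.1036]
eef_rot: [-3.142, 0.0, 3.051]
force: [1.1, -0.1, 1.1]
grip_width: 0.025
grip_force: 15.0
```

{"api": "send_rows", "payload": {
  "rows": [
    {"dx": 0, "dy": 0, "dz": 1.5, "roll": 0, "jaw": 1},
    {"dx": 0, "dy": 0, "dz": 0, "roll": 0, "jaw": 1},
    {"dx": 0, "dy": 0, "dz": 0, "roll": 0, "jaw": 1}
  ]
}}

```text
time_s: 32.1
ee_pos: [0.4473, -0.0328, 0.1023]
eef_rot: [-3.141, 0.001, 3.051]
force: [-0.7, -0.7, 5.2]
grip_width: 0.025
grip_force: 15.0
```

{"api": "send_rows", "payload": {
  "rows": [
    {"dx": 0, "dy": 0, "dz": 0, "roll": 0, "jaw": 1},
    {"dx": 0, "dy": 0, "dz": 1, "roll": 0, "jaw": 1},
    {"dx": 0, "dy": 0, "dz": 1, "roll": 0, "jaw": 1},
    {"dx": 0, "dy": 0, "dz": 1, "roll": 0, "jaw": 1},
    {"dx": 0, "dy": 0, "dz": 1, "roll": 0, "jaw": 1},
    {"dx": 0, "dy": 0, "dz": 1, "roll": 0, "jaw": 1},
    {"dx": 0, "dy": 0, "dz": 0, "roll": 0, "jaw": 1}
  ],
  "force": 3
}}

```text
time_s: 32.68
ee_pos: [0.4469, -0.0326, 0.0966]
eef_rot: [-3.142, -0.0, 3.051]
force: [0.1, 0.9, 0.8]
grip_width: 0.0253
grip_force: 3.0
```

{"api": "send_rows", "payload": {
  "rows": [
    {"dx": 0, "dy": 0, "dz": 0, "roll": 0, "jaw": 0.44},
    {"dx": 0, "dy": 0, "dz": 0, "roll": 0, "jaw": 0.42},
    {"dx": 0, "dy": 0, "dz": 0, "roll": 0, "jaw": 0.4},
    {"dx": 0, "dy": 0, "dz": 0, "roll": 0, "jaw": 0.36},
    {"dx": 0, "dy": 0, "dz": 0, "roll": 0, "jaw": 0.3},
    {"dx": 0, "dy": 0, "dz": 0, "roll": 0, "jaw": 0.2},
    {"dx": 0, "dy": 0, "dz": -5, "roll": 0, "jaw": 0.2},
    {"dx": 0, "dy": 0, "dz": -10, "roll": 0, "jaw": 0.2},
    {"dx": 0, "dy": 0, "dz": -25, "roll": 0, "jaw": 0.1},
    {"dx": 0, "dy": 0, "dz": -25, "roll": 0, "jaw": 0.1},
    {"dx": 0, "dy": 0, "dz": -20, "roll": 0, "jaw": 0.1},
    {"dx": 0, "dy": 0, "dz": 0, "roll": 0, "jaw": 0.1}
  ]
}}

```text
time_s: 33.68
ee_pos: [0.4486, -0.0328, 0.1866]
eef_rot: [-3.141, 0.007, 3.051]
force: [0.0, 0.1, -0.1]
grip_width: 0.0422
grip_force: 0.0
```

{"api": "send_rows", "payload": {
  "rows": [
    {"dx": 0, "dy": 20, "dz": 0, "roll": 6, "jaw": 0.1},
    {"dx": 2, "dy": 25, "dz": 0, "roll": 6, "jaw": 0.1},
    {"dx": 4, "dy": 25, "dz": 0, "roll": 6, "jaw": 0.1},
    {"dx": 7, "dy": 25, "dz": 0, "roll": 6, "jaw": 0.1},
    {"dx": 10, "dy": 23, "dz": 0, "roll": 6, "jaw": 0.1},
    {"dx": 12, "dy": 22, "dz": 0, "roll": 6, "jaw": 0.1},
    {"dx": 14, "dy": 20, "dz": 0, "roll": 6, "jaw": 0.1},
    {"dx": 16, "dy": 19, "dz": 0, "roll": 6, "jaw": 0.1},
    {"dx": 18, "dy": 17, "dz": 0, "roll": 6, "jaw": 0.1},
    {"dx": 20, "dy": 10, "dz": 0, "roll": 6, "jaw": 0.1},
    {"dx": 0, "dy": 0, "dz": 0, "roll": 0, "jaw": 0.1},
    {"dx": 0, "dy": 0, "dz": 0, "roll": 0, "jaw": 0.1}
  ]
}}

```text
time_s: 34.68
ee_pos: [0.4707, 0.2092, 0.1819]
eef_rot: [-3.141, 0.0, 2.007]
force: [-0.6, 0.1, -0.3]
grip_width: 0.0421
grip_force: 0.0
```

Run:
```python
from h import *
from station import *
o=get_obs();print(o['time_s'],o['ee_pos'],o['force'])
c=camera('top');print('L1');report(c,.098);print('L2');report(c,.111,'t')
cv2.imwrite('pics/a4.png',cv2.resize(c['frame'][180:250,235:365,::-1],(780,420),interpolation=cv2.INTER_CUBIC))
```

```text
34.6833 [0.4706757  0.20915269 0.18191582] [-0.61891969  0.12403314 -0.27452296]
L1
-1 261 across [-51.9 -34.  -16.3] along [-50.6  52.8] z 112.0 tilt [0.053 0.008] ((-34.36565399169922, 2.167491912841797), (38.52444839477539, 106.54503631591797), 0.5429654121398926)
1 268 across [17.4 35.4 53.4] along [-50.7  53.4] z 112.2 tilt [0.017 0.001] ((34.92049789428711, 2.17462158203125), (39.02069854736328, 107.02037811279297), 0.3183572292327881)
L2
-1 197 across [-44.8 -33.5 -22.5] along [-50.4  54.6] z 117.5 tilt [-0.011 -0.001] ((-35.717041015625, 1.7465362548828125), (27.93804359436035, 110.05656433105469), 0.070901058614254)
1 205 across [27.2 38.  49.9] along [-51.8  55.1] z 117.2 tilt [-0.005  0.002] ((35.80140686035156, 1.0904731750488281), (110.11307525634766, 31.40059471130371), 87.27580261230469)
```

View pics/a4.png

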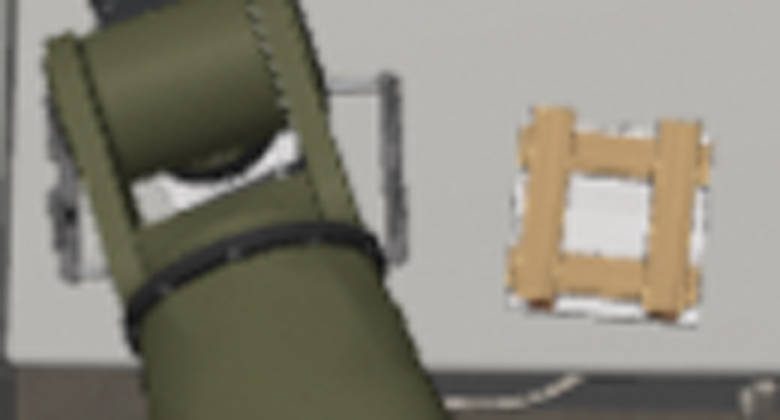

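The top view shows the finished 2 + 2 crosswise stack at (610,210), square and level, with the gripper clear of everything.

```bash
python3 -c "
from station import *
print(hand_in())"
```

```text
the job is handed in; nothing more can be done
None
```

All four slats are stacked crosswise on the stand, two across the bearers and two along them. The last camera check showed them level and within the position limits, and I handed the job in at about 35 s; no verdict was returned.

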